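# Load and start the jewellery spin dryer

### The job

Lift every bangle up and off the arms of the drip tree and put it into the drum of the spin dryer. When they are all in, seat the lid flat in the drum's mouth, turn the three clamp bolts clockwise as far as they go so that their tongues hold the lid, and only then set the timer knob's pointer to the long 20-minute mark. Leave the setter's pucks and the graver where they are.

Things in the scene. Friction and masses are not known exactly. Their poses are not given: they have to be found in the camera images.
- bangle1: one of 2 to 4 like bangles (None when absent): brass-coloured ring of round 9 mm tube, 75 mm over all, 57 mm inside, about 60 g, with one stone bezel (18 mm wide, out to 45 mm from the centre). Origin: ring centre; x: the ring's axis; z: away from the bezel, up as it hangs. Starts hanging on tree arm 1, 57 to 66 mm from the post, centre 28.5 mm below the arm's top, 110 mm over the bench
- bangle2: one of 2 to 4 like bangles (None when absent): brass-coloured ring of round 9 mm tube, 75 mm over all, 57 mm inside, about 60 g, with one stone bezel (18 mm wide, out to 45 mm from the centre). Origin: ring centre; x: the ring's axis; z: away from the bezel, up as it hangs. Starts hanging on tree arm 2, 57 to 66 mm from the post, centre 28.5 mm below the arm's top, 110 mm over the bench
- bangle3: one of 2 to 4 like bangles (None when absent): brass-coloured ring of round 9 mm tube, 75 mm over all, 57 mm inside, about 60 g, with one stone bezel (18 mm wide, out to 45 mm from the centre). Origin: ring centre; x: the ring's axis; z: away from the bezel, up as it hangs. Starts hanging on tree arm 3, 57 to 66 mm from the post, centre 28.5 mm below the arm's top, 110 mm over the bench
- bangle4: one of 2 to 4 like bangles (None when absent): brass-coloured ring of round 9 mm tube, 75 mm over all, 57 mm inside, about 60 g, with one stone bezel (18 mm wide, out to 45 mm from the centre). Origin: ring centre; x: the ring's axis; z: away from the bezel, up as it hangs. Starts hanging on tree arm 4, 57 to 66 mm from the post, centre 28.5 mm below the arm's top, 110 mm over the bench
- tree: steel drip tree, fixed: foot 130 mm across, post 12 mm thick, 167 mm high; four level arms of 8 mm rod, top 139 mm over the bench, along its own +x, +y, -x, -y (arms 1 to 4), straight to 80 mm out, a stop collar (20 mm across) 39 to 44 mm out, the ends bent up (to 92 mm out, 153 mm high): raise a bangle 20 to 35 mm, then draw it off outwards. Origin: centre of the foot, on the bench
- dryer: bench-top spin dryer, fixed: white housing 330 x 270 mm, flat deck 150 mm over the bench; a round perforated drum (167 mm across, 97 mm deep, does not turn) is sunk in it, centred 30 mm to +x of its middle. Origin: middle of the housing, on the bench; x from the timer's side to the drum's side, z up
- drum_mouth (a point): centre of the drum's mouth, level with the deck (axes as the dryer's)
- drum_floor (a point): centre of the drum's floor, 97 mm below the deck (axes as the dryer's)
- lid: round steel lid, about 0.32 kg, flat on the bench knob up: plug 160 mm across, 7 mm deep (chamfered), under a flange 184 mm across, 8 mm thick; black knob 30 mm across, 21 to 45 mm over the origin. Origin: centre of the plug's underside; z up. Seated, the flange lies on the deck, the origin 7 mm below the drum's mouth
- lid_knob (a point): middle of the lid's knob, 36 mm over the lid's origin
- clamp_left (a joint): clamp bolt on the deck 60 deg left of the dryer's +x, 112 mm from the drum's centre: steel tongue (12 mm wide, reaching 34 mm from the axis, 10 mm over the deck) under a black T-bar (44 x 11 mm, 18 to 42 mm over the deck) that lies along it. Vertical axis, stiff (0.1 N m), stays where left. rad, grows clockwise from above: 0 to 0.2 clear of the lid; end stop 1.4: tongue points at the drum
- clamp_right (a joint): clamp bolt on the deck 60 deg right of the dryer's +x, 112 mm from the drum's centre: steel tongue (12 mm wide, reaching 34 mm from the axis, 10 mm over the deck) under a black T-bar (44 x 11 mm, 18 to 42 mm over the deck) that lies along it. Vertical axis, stiff (0.1 N m), stays where left. rad, grows clockwise from above: 0 to 0.2 clear of the lid; end stop 1.4: tongue points at the drum
- clamp_front (a joint): clamp bolt on the deck on the dryer's -x side, 112 mm from the drum's centre: steel tongue (12 mm wide, reaching 34 mm from the axis, 10 mm over the deck) under a black T-bar (44 x 11 mm, 18 to 42 mm over the deck) that lies along it. Vertical axis, stiff (0.1 N m), stays where left. rad, grows clockwise from above: 0 to 0.2 clear of the lid; end stop 1.4: tongue points at the drum
- clamp_left_grip (a point): on the axis of clamp_left, at grip height (34 mm over the deck, 8 mm below the T-bar's top); turns with it: x axis along the T-bar towards the tongue's end, z up
- clamp_right_grip (a point): on the axis of clamp_right, at grip height (34 mm over the deck, 8 mm below the T-bar's top); turns with it: x axis along the T-bar towards the tongue's end, z up
- clamp_front_grip (a point): on the axis of clamp_front, at grip height (34 mm over the deck, 8 mm below the T-bar's top); turns with it: x axis along the T-bar towards the tongue's end, z up
- timer (a joint): timer knob, near right corner of the deck: black disc 42 mm across, bar grip on it (38 x 12 mm, 10 to 34 mm over the deck), white pointer line on half the bar. Vertical axis, light (0.05 N m), no spring. rad, grows clockwise from above: 0 pointer to the dryer's -x; marks every 30 deg (5 minutes), the long thick 20-minute mark at 120 deg = 2.094; end stop 2.75
- timer_grip (a point): point on the timer's axis, 26 mm over the deck, at the grip height; turns with it: x axis along the bar towards the pointer, z up
- timer_mark (a point): middle of the long 20-minute mark, on the deck, 35 mm from the timer's axis
- puck_a: stone setter's puck, 66 mm across, 49 mm high, black foot and steel top with red shellac; leave it alone. Origin: centre of its underside
- puck_b: another such puck, nearer the robot; leave it alone
- graver: graver with a mushroom-shaped wooden handle (33 mm across) and a steel blade, 120 mm long; leave it alone. Origin: on the bench under its middle
Not all that is in view belongs to the job. What is shaped like the bangle2 but orange, purple or turquoise is not meant.

How it is judged:
By the outcome, as a careful person would: the job done as asked, in the order asked, and still so for the second after the job is handed in, with the robot touching nothing.
Of bangle1, bangle2, bangle3, bangle4 only 2 to 4 are there at a start; the rules pass over those that are not, and their reading is None.
At some moment in a run one of bangle1, bangle2, bangle3, bangle4, lid may be knocked a few centimetres aside while the robot is not near it.
Once in a run the grip may slacken for a moment while it holds something.
It also fails if it takes over 210 s, if anything falls off the work surface, if the arm or the gripper's body presses on something with over 40 N, if the wrist force passes 120 N, or if a joint passes its speed limit or range.

### The arm

A 6-joint arm with a two-finger parallel gripper is mounted at the origin on the work surface. World frame = base frame: x ahead of the robot, y to its left, z up, the work surface at z = 0. Lengths are in m, angles in rad, forces in N, time in s.
With the tool pointing down it reaches from about 0.25 to 0.85 m from the base axis. Payload 12.5 kg.
Tool frame: the origin (TCP) lies at the very end of the fingers, on their centre line; the grasp point (between the pads) lies 19 mm behind it (hold_point_z is the distance from the TCP to the grasp point, in m); z points along the fingers, y is the direction in which the jaws open and shut (so a half turn about z gives the same grasp; the last joint's range is limited). The gripper opens to 93 mm and grips with 3 to 60 N. Pads are 15 mm wide; open, the fingers measure 128 mm over their backs; the gripper's body (75 mm by 188 mm) begins 65 mm behind the grasp point.
Start: joints at [-1.208, 0.351, 1.652, -0, 1.139, -0.085], TCP at [0.238, -0.496, 0.219] pointing down, gripper open.
Joint ranges: [-2.75, 2.75], [-0.79, 2.1], [0.01, 2.65], [-1.57, 4.71], [0.07, 3.14], [-2.87, 2.87]. Speed limits (rad/s): [2.22, 2.22, 2.79, 3.14, 3.14, 3.14].

### API

Orientations are given as a rotation vector (axis times angle).
In Python, from plant import state, snapshot, camera_info, hand_in, spot_in, cut_out, landmark_of, hold_point_z gives the robot as it stands.
- The arm moves only by the tool play_rows, never from a script. Its argument "series" is a list of rows, each an object with "twist": the turn, a rotation vector about the world's x, y, z in rad, a list of three; "travel": the shift along the world's x, y, z in mm, a list of three; "claw": the closure, from 0 (fully open) to 1 (shut). A call has 1 to 20 rows; each row is the pose to reach, as a shift and turn from the pose commanded when the call began; what a row does not reach only later rows make up. A row lasts 1/10 s, in which the tool goes at most 50 mm and 8.59 degrees, less where a joint would pass 70% of its speed; a pose out of reach is approached as far as the arm can. A call with a gripper value outside its range is refused whole. The fingers move at their own pace and stop on an object; "grip_force" is the grip in N (left out, the last holds). Time passes only in rows, so rows that repeat a pose let the fingers close. It gives the time, the measured TCP pose, the force and the opening at its end, in the units of the state.
- state(): the state, without advancing time (a new reading comes with each control period).
- snapshot(name): name is "scene" or "top" or "wrist"; returns the picture (400x640x3 uint8, red, green, blue); there is no depth.
- camera_info(name): a dict with "vfov" (degrees; the focal length in pixels is half the picture's height over the tangent of half this angle, whatever the lens; pixels are square), "cx", "cy" (the principal point, pixels), "cam_to_world" (4x4, takes a point from camera to world coordinates). Camera axes: x right, y down, z forward; pixel columns grow to the right and rows downward; lengths in m; the calibration is good to about 2 mm. A picture is of the moment at which its call begins: read the wrist's pose just before it. camera_info takes no time and is no camera call; for the wrist camera it gives the pose at the moment of the call.
- hand_in(): hands the job in, once; it reports no verdict.
Trained networks look in the newest picture that a camera, given by its name, has taken for a name from the list of things; names that differ only in an ending like _2 or _b are one class to them, and where a whole thing is asked for, a point or a joint stands for the part that bears it (a point fixed in the world has none). Each returns a list of dicts, best first, with "confidence" (0 to 1); they miss things now and then, are a little off and sometimes report something else, mostly with a low value. They report only what shows in the picture. A call takes as long as a camera call. They do not tell look-alikes from the thing itself.
- spot_in(name, camera): "rect" ([left, top, right, bottom] in pixels, round what is visible of it).
- cut_out(name, camera): "region" (400x640 bool, what is visible of it) and "rect" ([left, top, right, bottom] in pixels, round what is visible of it).
- landmark_of(name, camera): "pixel" ([column, row] in pixels: a listed point, or the origin of a listed thing).
The state is a dict: "clock": time; "joints": joint angles; "qd": joint speeds; "joint_efforts": joint torques, N m; "tool_pos": TCP position; "tcp_rot": TCP orientation; "force": force on the tool from outside, world axes, zero at the start; "moment": the same for the moment, N m; "opening": opening from 0.0 (shut) to 1.0 (fully open).
Only numpy, scipy, OpenCV 4.12 (cv2) and the standard library are available. Lean on these libraries where they do the work, as an engineer would, in place of code of your own. Each camera call takes 0.05 s, during which the arm holds its last target.

## Working session

There is one attempt and no reset: what is moved stays moved. The work goes in short steps, Python scripts to look and compute and a tool call to move; the robot and the scene stay as the last step left them, time stands still between calls to the robot, and variables do not carry over. Pictures are saved under pics/ and viewed, and the job is handed in when it is done.

Besides the shell and the picture viewer there is one more tool, called after ">>>" in YAML: its name, and indented under it one key for each argument. play_rows: Moves the arm, as the interface text tells. Its arguments: {"type":"object","properties":{"series":{"type":"array"},"grip_force":{"type":"number"}},"required":["series"]}

```bash
ls; mkdir -p pics
cat > h.py <<'E'
import numpy as np,cv2
from plant import *
from scipy.spatial.transform import Rotation as R
def snap(n,f):
    im=snapshot(n); cv2.imwrite('pics/'+f,im[:,:,::-1]); return im
def ray(cam,px,info=None):
    i=info or camera_info(cam); f=200/np.tan(np.radians(i['vfov'])/2)
    T=np.array(i['cam_to_world']); d=T[:3,:3]@np.array([(px[0]-i['cx'])/f,(px[1]-i['cy'])/f,1]); return T[:3,3],d
def atz(cam,px,z,info=None):
    o,d=ray(cam,px,info); return o+d*(z-o[2])/d[2]
def proj(cam,p,info=None):
    i=info or camera_info(cam); f=200/np.tan(np.radians(i['vfov'])/2)
    T=np.linalg.inv(np.array(i['cam_to_world'])); q=T[:3,:3]@np.array(p)+T[:3,3]
    return np.array([i['cx']+f*q[0]/q[2],i['cy']+f*q[1]/q[2]])
def tri(obs):
    A=np.zeros((3,3));b=np.zeros(3)
    for o,d in obs:
        d=d/np.linalg.norm(d);M=np.eye(3)-np.outer(d,d);A+=M;b+=M@o
    return np.linalg.solve(A,b)
E
python3 - <<'E'
from h import *
print(state())
for c in ['scene','top','wrist']:
    snap(c,c+'0.png'); print(c,camera_info(c))
E
```

```text
pics
{'clock': 0.0, 'joints': array([-1.20757372e+00,  3.51258570e-01,  1.65238907e+00,  2.22194567e-05,
        1.13909208e+00, -8.45850828e-02]), 'qd': array([-4.94152692e-05, -2.01546927e-04,  9.32052179e-04, -1.76146790e-03,
       -1.39733484e-04, -7.40503139e-05]), 'joint_efforts': array([ 4.90642342e-04, -4.97319174e+01, -2.85264051e+01,  6.99084671e-02,
        2.56298290e-02, -7.94119910e-05]), 'tool_pos': array([ 0.23806391, -0.49544603,  0.21810251]), 'tcp_rot': array([-3.06206538e+00, -6.97284921e-01,  2.18750297e-04]), 'force': array([0.47803778, 0.10016641, 0.0007511 ]), 'moment': array([ 0.02401141, -0.01635721,  0.02883005]), 'opening': 1.0021572621189934}
scene {'vfov': 57.39725330524723, 'cx': 318.4164757308754, 'cy': 200.36217033730796, 'cam_to_world': array([[-0.86757393,  0.35814629, -0.34503146,  0.90170981],
       [ 0.49720446,  0.63884221, -0.58708462,  0.76659842],
       [ 0.01015848, -0.6808905 , -0.73231478,  0.93582417],
       [ 0.        ,  0.        ,  0.        ,  1.        ]])}
top {'vfov': 56.23882716662704, 'cx': 324.1916200206377, 'cy': 199.56736371867538, 'cam_to_world': array([[ 2.22324067e-02, -9.99599756e-01,  1.74942138e-02,
         4.65980732e-01],
       [-9.99752497e-01, -2.22432667e-02, -4.26420324e-04,
         1.02437015e-01],
       [ 8.15378115e-04, -1.74804035e-02, -9.99846874e-01,
         1.15453614e+00],
       [ 0.00000000e+00,  0.00000000e+00,  0.00000000e+00,
         1.00000000e+00]])}
wrist {'vfov': 62.32773000510199, 'cx': 320.2011715499859, 'cy': 203.5022503836396, 'cam_to_world': array([[ 4.33051525e-01, -8.70923546e-01, -2.32289807e-01,
         3.02684492e-01],
       [-9.01369071e-01, -4.18544047e-01, -1.11151605e-01,
        -4.64536906e-01],
       [-4.18965724e-04,  2.57513219e-01, -9.66274685e-01,
         3.84935230e-01],
       [ 0.00000000e+00,  0.00000000e+00,  0.00000000e+00,
         1.00000000e+00]])}
```

View pics/scene0.png

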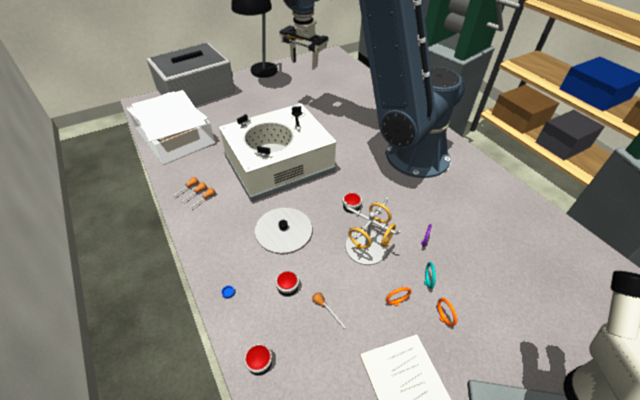

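View pics/top0.png

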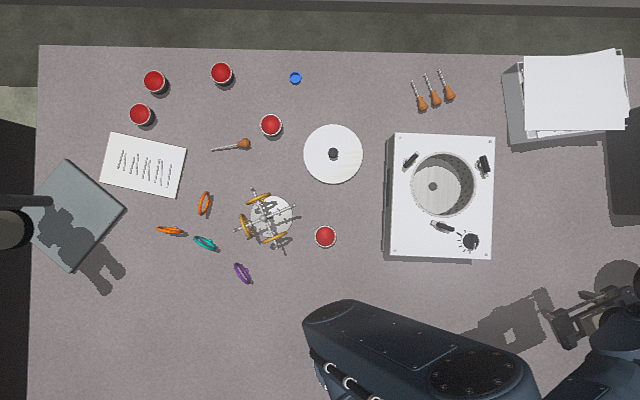

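View pics/wrist0.png

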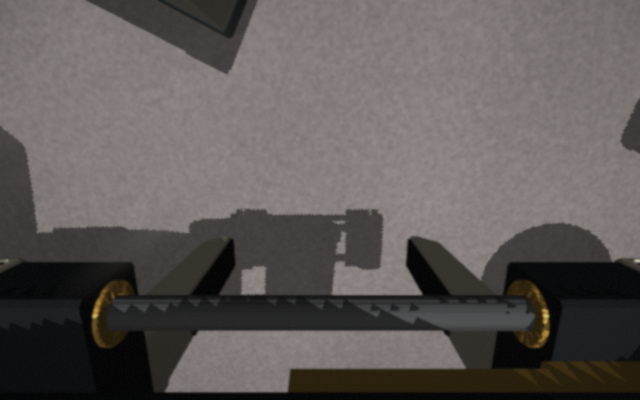

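The top view shows the tree near pixel (268,217) with about three bangles. The dryer is at (440,197), the lid at (333,154), and there are orange, turquoise and purple decoys. I'll measure these with the networks next.

Run:
```python
from h import *
im=snap('top','t1.png'); sc=snap('scene','s1.png')
cv2.imwrite('pics/t1z.png',cv2.resize(im[175:265,215:320,::-1],None,fx=7,fy=6.6,interpolation=cv2.INTER_CUBIC)[:600,:735])
cv2.imwrite('pics/s1z.png',cv2.resize(sc[180:280,320:430,::-1],None,fx=6,fy=6,interpolation=cv2.INTER_CUBIC))
cv2.imwrite('pics/t1d.png',cv2.resize(im[125:265,380:500,::-1],None,fx=4.2,fy=4.2,interpolation=cv2.INTER_CUBIC))
for n in ['bangle1','tree','dryer','lid','lid_knob','drum_mouth','drum_floor','clamp_left_grip','clamp_right_grip','clamp_front_grip','timer_grip','timer_mark','puck_a','graver']:
    for c in ['top','scene']:
        print(n,c,[(np.round(d['pixel'],1).tolist(),round(d['confidence'],2)) for d in landmark_of(n,c)[:5]])
```

```text
bangle1 top [([246.6, 222.1], 0.7), ([166.3, 228.4], 0.7), ([243.7, 274.9], 0.65), ([202.0, 203.4], 0.61), ([199.9, 242.6], 0.61)]
bangle1 scene [([398.7, 291.6], 0.78), ([431.7, 276.2], 0.77), ([381.0, 212.3], 0.67), ([360.4, 236.3], 0.62), ([447.1, 311.4], 0.56)]
tree top [([271.6, 215.8], 0.69), ([433.4, 186.1], 0.42)]
tree scene [([352.8, 208.2], 0.67), ([365.2, 249.0], 0.59)]
dryer top [([427.5, 197.7], 0.87)]
dryer scene [([277.2, 165.6], 0.69)]
lid top [([332.4, 155.0], 0.88)]
lid scene [([284.3, 227.2], 0.75), ([296.2, 120.3], 0.52)]
lid_knob top [([333.7, 150.3], 0.75)]
lid_knob scene [([281.6, 224.4], 0.95)]
drum_mouth top [([442.7, 185.6], 0.58)]
drum_mouth scene [([267.0, 133.6], 0.6)]
drum_floor top [([435.5, 186.1], 0.64)]
drum_floor scene [([269.7, 159.3], 0.8)]
clamp_left_grip top [([407.4, 162.1], 0.61)]
clamp_left_grip scene [([263.5, 146.5], 0.52), ([288.1, 287.6], 0.49)]
clamp_right_grip top [([485.2, 163.2], 0.73), ([333.0, 150.5], 0.19)]
clamp_right_grip scene [([241.6, 117.8], 0.65)]
clamp_front_grip top [([443.9, 228.8], 0.43), ([330.3, 154.7], 0.37)]
clamp_front_grip scene [([296.2, 119.9], 0.37)]
timer_grip top [([473.3, 240.1], 0.52)]
timer_grip scene [([296.7, 101.4], 0.39)]
timer_mark top [([459.5, 235.4], 0.6)]
timer_mark scene [([296.0, 121.3], 0.76)]
puck_a top [([325.0, 237.9], 0.76), ([272.2, 125.3], 0.63)]
puck_a scene [([289.3, 286.8], 0.7), ([354.4, 208.1], 0.66)]
graver top [([237.5, 147.2], 0.56)]
graver scene [([266.9, 131.4], 0.55)]
```

View pics/t1z.png

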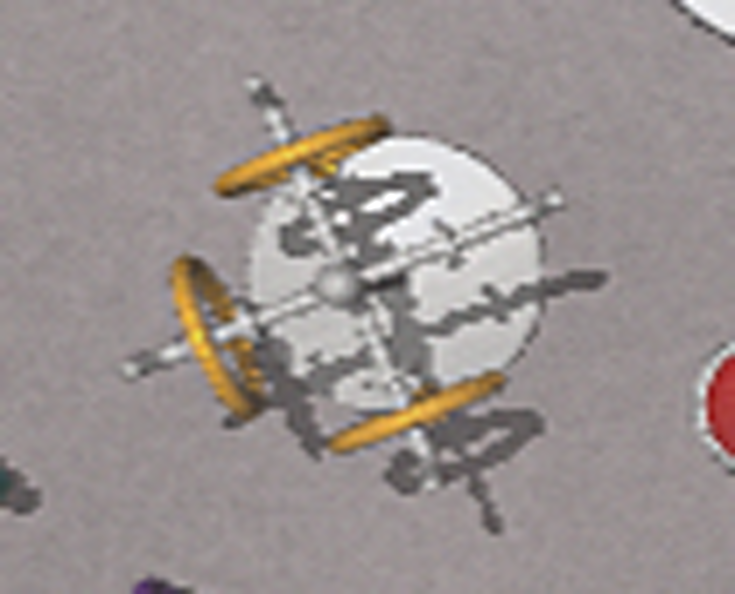

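View pics/s1z.png

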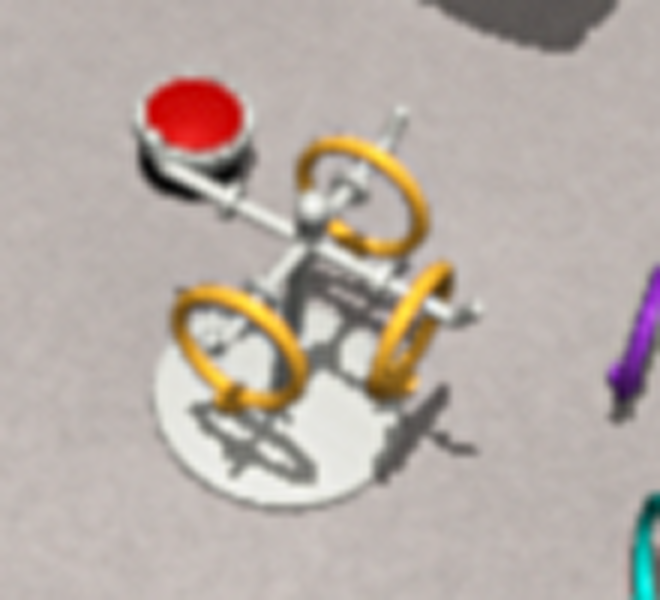

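View pics/t1d.png

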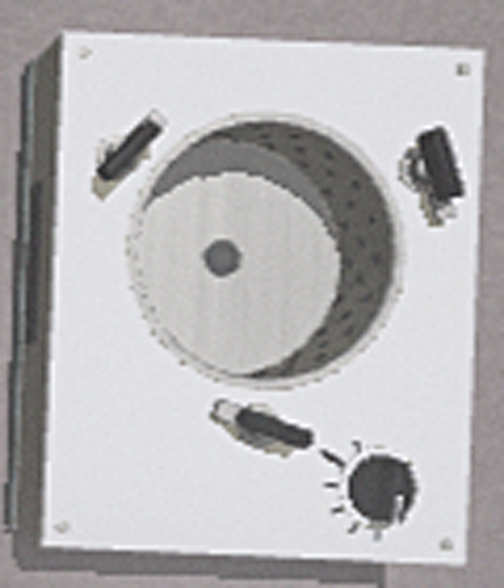

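Three bangles hang on the up, left and down arms in the top view, and the arm on the right is empty. The timer pointer is at 0 and the long mark is up and to the left of the knob. Next I'll compute world positions.

Run:
```python
from h import *
C=lambda x,y:(215+x/7,175+y/6.6)
p=atz('top',C(340,285),.163);print('post',p.round(4))
for q in [(258,88),(555,200),(130,370),(430,480)]:
    a=atz('top',C(*q),.151); print('tip',a.round(4),np.degrees(np.arctan2(*(a-p)[1::-1])).round(1),np.linalg.norm((a-p)[:2]).round(4))
D=lambda x,y:(380+x/4.2,125+y/4.2)
cs=[atz('top',D(*q),.15) for q in [(62,32),(485,50),(467,563),(42,547)]]
for c in cs: print('deck corner',c.round(4))
print('mid',np.mean(cs,axis=0).round(4), [np.degrees(np.arctan2(*(b-a)[1::-1])).round(1) for a,b in zip(cs,cs[1:]+cs[:1])])
print('drum',atz('top',D(264,249),.15).round(4),atz('top',D(221,258),.06).round(4))
print('timer',atz('top',D(380,488),.155).round(4))
print('mark',atz('top',D(332,457),.15).round(4))
for n,q in [('L',(133,145)),('R',(440,165)),('F',(275,427))]: print(n,atz('top',D(*q),.19).round(4))
print('lid', atz('top',(333.2,154),.008).round(4),atz('top',(333.2,152.5),.04).round(4), tri([ray('top',(333.7,152.5)),ray('scene',(283,225))]).round(4))
print('puck',atz('top',(325,237.5),.049).round(4),atz('top',(271,125.5),.049).round(4))
```

```text
post [0.4305 0.2613 0.163 ]
tip [0.5094 0.2967 0.151 ] 24.1 0.0864
tip [0.4664 0.1818 0.151 ] -65.7 0.0872
tip [0.3938 0.3427 0.151 ] 114.3 0.0892
tip [0.3519 0.2269 0.151 ] -156.3 0.0858
deck corner [ 0.6681 -0.084   0.15  ]
deck corner [ 0.6626 -0.3555  0.15  ]
deck corner [ 0.3342 -0.3486  0.15  ]
deck corner [ 0.3384 -0.0775  0.15  ]
mid [ 0.5008 -0.2164  0.15  ] [np.float64(-91.2), np.float64(178.8), np.float64(89.1), np.float64(-1.1)]
drum [ 0.5317 -0.2159  0.15  ] [ 0.5307 -0.2145  0.06  ]
timer [ 0.3812 -0.2905  0.155 ]
mark [ 0.3998 -0.2615  0.15  ]
L [ 0.5913 -0.1216  0.19  ]
R [ 0.5832 -0.3106  0.19  ]
F [ 0.42   -0.2118  0.19  ]
lid [0.6266 0.0774 0.008 ] [0.6266 0.0782 0.04  ] [0.6272 0.077  0.0294]
puck [0.3735 0.0971 0.049 ] [0.7014 0.2645 0.049 ]
```

>>> play_rows:
  series:
    - {"twist": [0, 0, 0], "travel": [0, 0, 50], "claw": 0}
    - {"twist": [0, 0, 0], "travel": [0, 0, 102], "claw": 0}
    - {"twist": [0, 0, 1.543], "travel": [229, 674, 102], "claw": 0}
    - {"twist": [0, 0, 1.543], "travel": [229, 674, 102], "claw": 0}
    - {"twist": [0, 0, 1.543], "travel": [229, 674, 102], "claw": 0}
    - {"twist": [0, 0, 1.543], "travel": [229, 674, 102], "claw": 0}
    - {"twist": [0, 0, 1.543], "travel": [229, 674, 102], "claw": 0}
    - {"twist": [0, 0, 1.543], "travel": [229, 674, 102], "claw": 0}
    - {"twist": [0, 0, 1.543], "travel": [229, 674, 102], "claw": 0}
    - {"twist": [0, 0, 1.543], "travel": [229, 674, 102], "claw": 0}
    - {"twist": [0, 0, 1.543], "travel": [229, 674, 102], "claw": 0}
    - {"twist": [0, 0, 1.543], "travel": [229, 674, 102], "claw": 0}
    - {"twist": [0, 0, 1.543], "travel": [229, 674, 102], "claw": 0}
    - {"twist": [0, 0, 1.543], "travel": [229, 674, 102], "claw": 0}
    - {"twist": [0, 0, 1.543], "travel": [229, 674, 102], "claw": 0}
    - {"twist": [0, 0, 1.543], "travel": [229, 674, 102], "claw": 0}
    - {"twist": [0, 0, 1.543], "travel": [229, 674, 102], "claw": 0}
    - {"twist": [0, 0, 1.543], "travel": [229, 674, 102], "claw": 0}
    - {"twist": [0, 0, 1.543], "travel": [229, 674, 102], "claw": 0}
    - {"twist": [0, 0, 1.543], "travel": [229, 674, 102], "claw": 0}

```text
clock: 3.65
tool_pos: [0.467, 0.1769, 0.3208]
tcp_rot: [1.711, 2.634, -0.0]
force: [-0.3, -0.4, -0.6]
opening: 1.003
```

Run:
```python
from h import *
s=state();print(s['clock'],s['joints'].round(3),s['tool_pos'].round(4),s['tcp_rot'].round(3),hold_point_z)
snap('wrist','w1.png')
i=camera_info('wrist')
print(i['cam_to_world'])
print([ (np.round(d['pixel'],1).tolist(),round(d['confidence'],2)) for d in landmark_of('bangle1','wrist')])
print(proj('wrist',[.4305,.2613,.163]))
```

```text
3.65 [ 0.269  0.166  1.638 -0.     1.337 -0.149] [0.467  0.1769 0.3208] [ 1.711  2.634 -0.   ] 0.0188
[[ 9.13727161e-01  3.92289380e-01  1.05885398e-01  4.38159268e-01]
 [ 4.06327357e-01 -8.82712241e-01 -2.36044864e-01  2.42432706e-01]
 [ 8.68443605e-04  2.58704738e-01 -9.65956057e-01  4.87585699e-01]
 [ 0.00000000e+00  0.00000000e+00  0.00000000e+00  1.00000000e+00]]
[([268.2, 93.5], 0.89), ([376.3, 91.2], 0.72)]
[320.49283704  92.44174168]
```

View pics/w1.png

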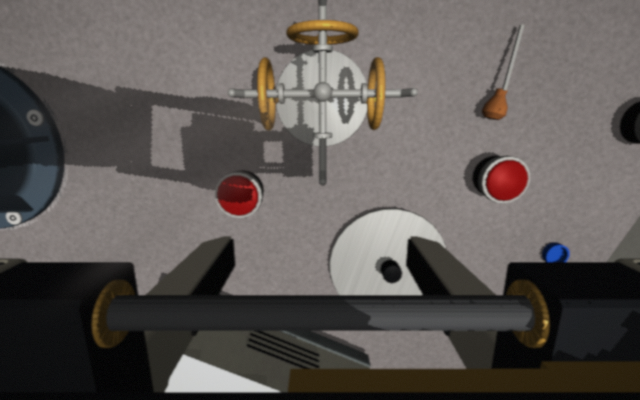

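The tree is well aligned with the wrist view. The post is at (322,92), and the bangles are at columns ~266 and ~376 and at the top (322,31).

Run:
```python
from h import *
p=atz('wrist',(322.5,91.5),.165);print(p)
for q,z in [((231,93),.15),((415,92.5),.15),((323,183),.15),((322,3),.15),((266,93),.143),((376,92.5),.143),((322,30),.143),((265,63),.11),((267,126),.11),((377,60),.11),((375,126),.11),((288,32),.11),((357,31),.11)]:
    a=atz('wrist',q,z);d=a-p;print(q,a.round(4),np.degrees(np.arctan2(d[1],d[0])).round(1),np.linalg.norm(d[:2]).round(4))
```

```text
[0.43190878 0.26269643 0.165     ]
(231, 93) [0.3511 0.2263 0.15  ] -155.8 0.0886
(415, 92.5) [0.514  0.2993 0.15  ] 24.0 0.0898
(323, 183) [0.4689 0.1814 0.15  ] -65.5 0.0893
(322, 3) [0.4    0.3332 0.15  ] 114.3 0.0774
(266, 93) [0.3809 0.2401 0.143 ] -156.0 0.0558
(376, 92.5) [0.4803 0.2847 0.143 ] 24.5 0.0531
(322, 30) [0.4085 0.3143 0.143 ] 114.4 0.0566
(265, 63) [0.3634 0.2675 0.11  ] 176.0 0.0687
(267, 126) [0.3893 0.2078 0.11  ] -127.8 0.0695
(377, 60) [0.4707 0.3185 0.11  ] 55.2 0.0679
(375, 126) [0.4991 0.2566 0.11  ] -5.2 0.0674
(288, 32) [0.3742 0.3051 0.11  ] 143.7 0.0716
(357, 31) [0.4392 0.3351 0.11  ] 84.2 0.0727
```

>>> play_rows:
  series:
    - {"twist": [0, 0, 0], "travel": [15, 44, 0], "claw": 0.57}
    - {"twist": [0, 0, 0], "travel": [30, 88, 0], "claw": 0.57}
    - {"twist": [0, 0, 0], "travel": [30, 88, 0], "claw": 0.57}
    - {"twist": [0, 0, 0], "travel": [30, 88, -45], "claw": 0.57}
    - {"twist": [0, 0, 0], "travel": [30, 88, -90], "claw": 0.57}
    - {"twist": [0, 0, 0], "travel": [30, 88, -130], "claw": 0.57}
    - {"twist": [0, 0, 0], "travel": [30, 88, -140], "claw": 0.57}
    - {"twist": [0, 0, 0], "travel": [30, 88, -140], "claw": 0.57}

```text
clock: 4.55
tool_pos: [0.497, 0.2654, 0.1804]
tcp_rot: [-1.71, -2.634, 0.002]
force: [-0.3, -0.8, 0.4]
opening: 0.435
```

Run:
```python
from h import *
s=state();print(s['clock'],s['joints'].round(3),s['tool_pos'].round(4),s['opening'])
snap('wrist','w2.png')
a=snapshot('scene'); cv2.imwrite('pics/s2.png',cv2.resize(a[150:290,300:450,::-1],None,fx=5,fy=4))
```

```text
4.55 [ 0.408  0.418  1.655 -0.     1.071 -0.011] [0.497  0.2654 0.1804] 0.43535901642649294
```

View pics/w2.png

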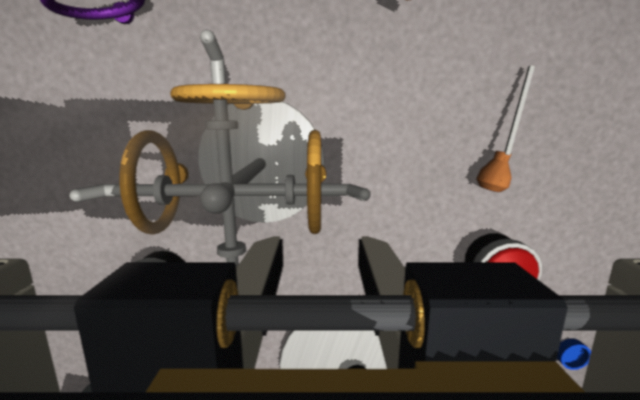

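View pics/s2.png

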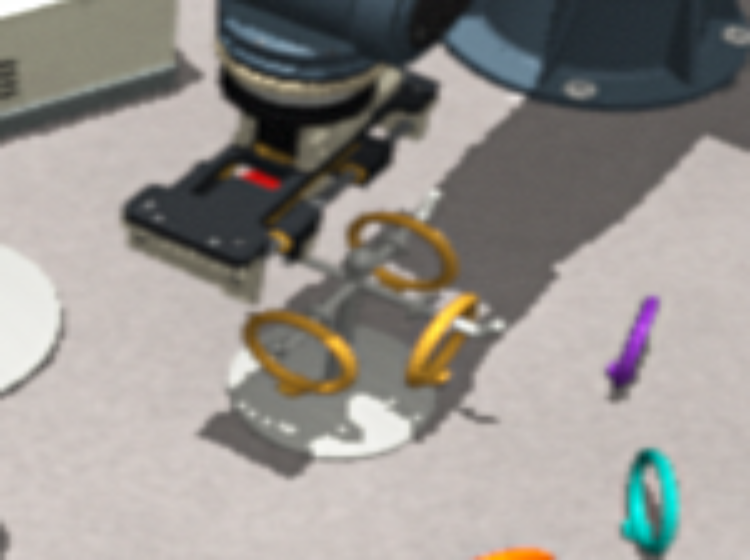

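>>> play_rows:
  grip_force: 30
  series:
    - {"twist": [0, 0, 0], "travel": [0, 0, -30], "claw": 0.57}
    - {"twist": [0, 0, 0], "travel": [0, 0, -55], "claw": 0.57}
    - {"twist": [0, 0, 0], "travel": [0, 0, -66], "claw": 0.57}
    - {"twist": [0, 0, 0], "travel": [0, 0, -66], "claw": 0.57}
    - {"twist": [0, 0, 0], "travel": [0, 0, -66], "claw": 1}
    - {"twist": [0, 0, 0], "travel": [0, 0, -66], "claw": 1}
    - {"twist": [0, 0, 0], "travel": [0, 0, -66], "claw": 1}
    - {"twist": [0, 0, 0], "travel": [0, 0, -66], "claw": 1}
    - {"twist": [0, 0, 0], "travel": [0, 0, -66], "claw": 1}

```text
clock: 5.55
tool_pos: [0.4973, 0.2663, 0.115]
tcp_rot: [1.709, 2.635, 0.001]
force: [-0.1, 0.2, 1.5]
opening: 0.088
```

Run:
```python
from h import *
snap('wrist','w3.png')
```

```text
(no output)
```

View pics/w3.png

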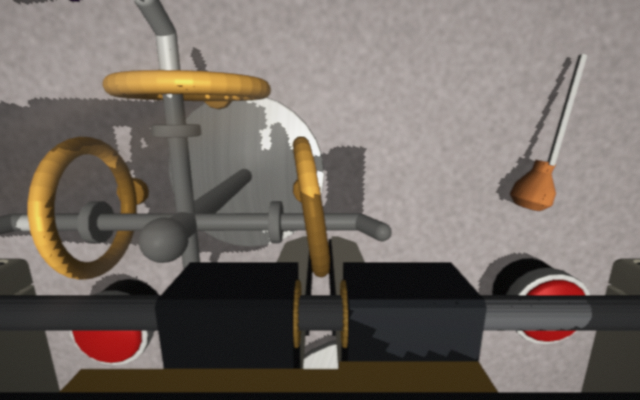

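>>> play_rows:
  series:
    - {"twist": [0, 0, 0], "travel": [0, 0, 14], "claw": 1}
    - {"twist": [0, 0, 0], "travel": [0, 0, 27], "claw": 1}
    - {"twist": [0, 0, 0], "travel": [0, 0, 27], "claw": 1}
    - {"twist": [0, 0, 0], "travel": [18, 8, 27], "claw": 1}
    - {"twist": [0, 0, 0], "travel": [36, 16, 27], "claw": 1}
    - {"twist": [0, 0, 0], "travel": [55, 25, 27], "claw": 1}
    - {"twist": [0, 0, 0], "travel": [60, 27, 60], "claw": 1}
    - {"twist": [0, 0, 0], "travel": [60, 27, 110], "claw": 1}
    - {"twist": [0, 0, 0], "travel": [60, 20, 160], "claw": 1}
    - {"twist": [0, 0, 0], "travel": [60, 0, 185], "claw": 1}
    - {"twist": [0, 0, 0], "travel": [60, 0, 185], "claw": 1}

```text
clock: 6.7
tool_pos: [0.5584, 0.2653, 0.3041]
tcp_rot: [1.709, 2.631, 0.008]
force: [0.1, 0.8, -0.8]
opening: 0.089
```

Run:
```python
from h import *
snap('wrist','w4.png');a=snapshot('scene'); cv2.imwrite('pics/s4.png',cv2.resize(a[100:290,200:450,::-1],None,fx=3,fy=3))
```

```text
(no output)
```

View pics/w4.png

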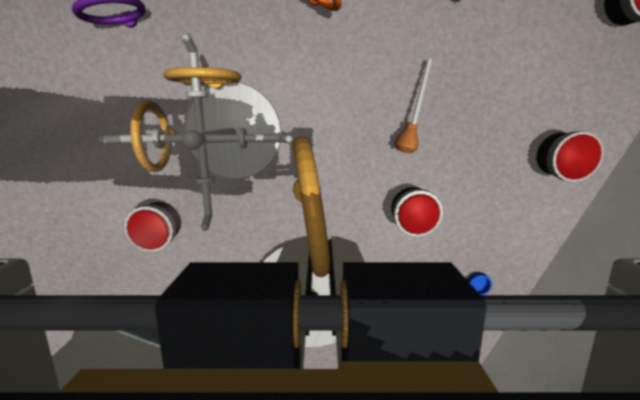

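View pics/s4.png

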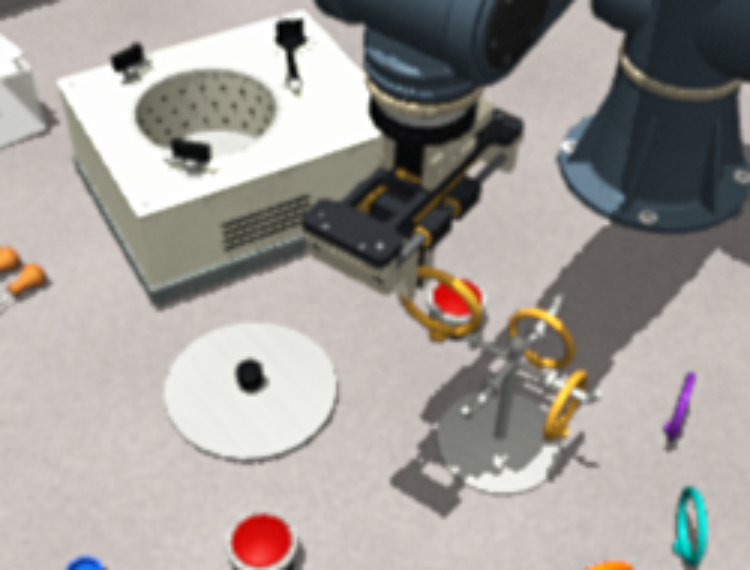

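>>> play_rows:
  series:
    - {"twist": [0, 0, 0], "travel": [-18, -504, 0], "claw": 1}
    - {"twist": [0, 0, 0], "travel": [-18, -504, 0], "claw": 1}
    - {"twist": [0, 0, 0], "travel": [-18, -504, 0], "claw": 1}
    - {"twist": [0, 0, 0], "travel": [-18, -504, 0], "claw": 1}
    - {"twist": [0, 0, 0], "travel": [-18, -504, 0], "claw": 1}
    - {"twist": [0, 0, 0], "travel": [-18, -504, 0], "claw": 1}
    - {"twist": [0, 0, 0], "travel": [-18, -504, 0], "claw": 1}
    - {"twist": [0, 0, 0], "travel": [-18, -504, 0], "claw": 1}
    - {"twist": [0, 0, 0], "travel": [-18, -504, 0], "claw": 1}
    - {"twist": [0, 0, 0], "travel": [-18, -504, 0], "claw": 1}
    - {"twist": [0, 0, 0], "travel": [-18, -504, 0], "claw": 1}
    - {"twist": [0, 0, 0], "travel": [-18, -504, 0], "claw": 1}
    - {"twist": [0, 0, 0], "travel": [-18, -504, 0], "claw": 1}
    - {"twist": [0, 0, 0], "travel": [-18, -504, -20], "claw": 1}
    - {"twist": [0, 0, 0], "travel": [-18, -504, -20], "claw": 1}

```text
clock: 8.3
tool_pos: [0.5386, -0.2356, 0.2773]
tcp_rot: [-1.705, -2.634, 0.0]
force: [0.2, -0.2, -1.2]
opening: 0.091
```

Run:
```python
from h import *
snap('wrist','w5.png');a=snapshot('scene'); cv2.imwrite('pics/s5.png',cv2.resize(a[50:240,150:400,::-1],None,fx=3,fy=3))
print(proj('wrist',[.5308,-.217,.15]))
```

```text
[319.99860036 172.53486448]
```

View pics/w5.png

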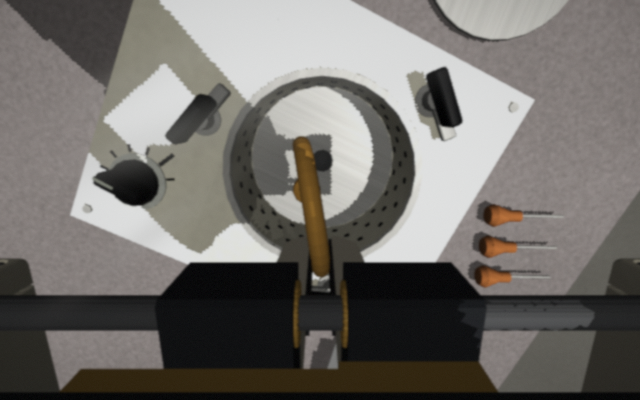

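View pics/s5.png

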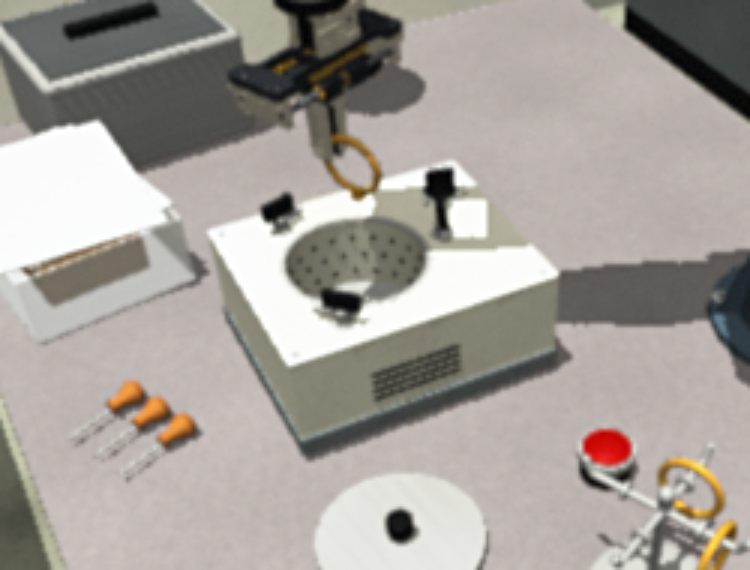

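>>> play_rows:
  series:
    - {"twist": [0, 0, 0], "travel": [0, -3, -45], "claw": 1}
    - {"twist": [0, 0, 0], "travel": [0, -3, -90], "claw": 1}
    - {"twist": [0, 0, 0], "travel": [0, -3, -130], "claw": 1}
    - {"twist": [0, 0, 0], "travel": [0, -3, -145], "claw": 1}
    - {"twist": [0, 0, 0], "travel": [0, -3, -145], "claw": 1}
    - {"twist": [0, 0, 0], "travel": [0, -3, -145], "claw": 0.65}
    - {"twist": [0, 0, 0], "travel": [0, -3, -145], "claw": 0.65}
    - {"twist": [0, 0, 0], "travel": [0, -3, -145], "claw": 0.65}
    - {"twist": [0, 0, 0], "travel": [0, -3, -145], "claw": 0.65}
    - {"twist": [0, 0, 0], "travel": [0, -3, -100], "claw": 0.65}
    - {"twist": [0, 0, 0], "travel": [0, -3, -55], "claw": 0.65}
    - {"twist": [0, 0, 0], "travel": [0, -3, -5], "claw": 0.65}
    - {"twist": [0, 0, 0], "travel": [0, -3, 20], "claw": 0.65}
    - {"twist": [0, 0, 0], "travel": [0, -3, 20], "claw": 0.65}

```text
clock: 9.8
tool_pos: [0.5403, -0.2414, 0.3043]
tcp_rot: [1.705, 2.629, 0.001]
force: [0.1, -0.2, -0.4]
opening: 0.356
```

Run:
```python
from h import *
print(state()['tool_pos'])
snap('wrist','w6.png')
a=snapshot('top'); cv2.imwrite('pics/t6.png',cv2.resize(a[120:290,200:340,::-1],None,fx=5,fy=3.5))
```

```text
[ 0.54032385 -0.24136544  0.30430016]
```

View pics/w6.png

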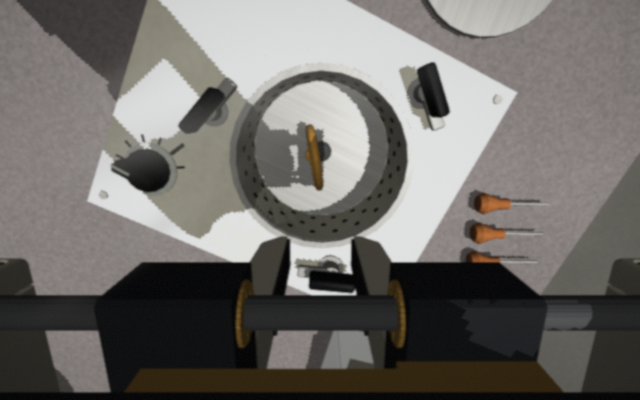

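View pics/t6.png

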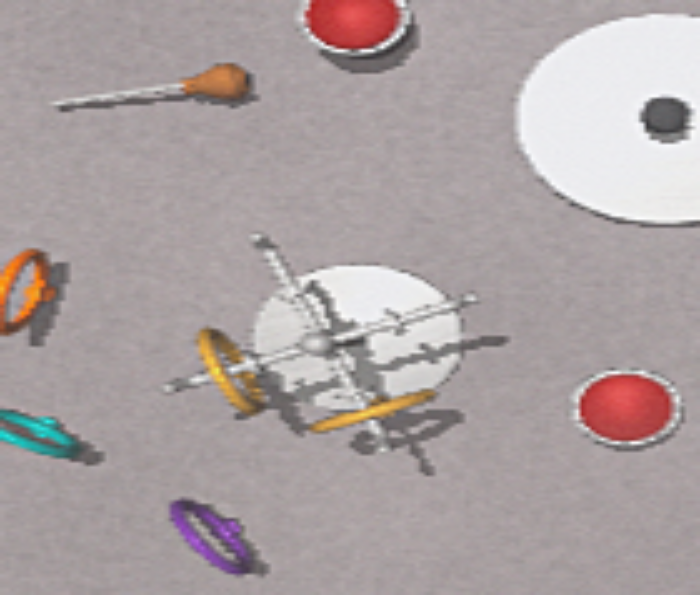

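>>> play_rows:
  series:
    - {"twist": [0, 0, 0], "travel": [-155, 457, 0], "claw": 0.57}
    - {"twist": [0, 0, 0], "travel": [-155, 457, 0], "claw": 0.57}
    - {"twist": [0, 0, 0], "travel": [-155, 457, 0], "claw": 0.57}
    - {"twist": [0, 0, 0], "travel": [-155, 457, 0], "claw": 0.57}
    - {"twist": [0, 0, 0], "travel": [-155, 457, 0], "claw": 0.57}
    - {"twist": [0, 0, 0], "travel": [-155, 457, 0], "claw": 0.57}
    - {"twist": [0, 0, 0], "travel": [-155, 457, 0], "claw": 0.57}
    - {"twist": [0, 0, 0], "travel": [-155, 457, 0], "claw": 0.57}
    - {"twist": [0, 0, 0], "travel": [-155, 457, 0], "claw": 0.57}
    - {"twist": [0, 0, 0], "travel": [-155, 457, 0], "claw": 0.57}
    - {"twist": [0, 0, 0], "travel": [-155, 457, 0], "claw": 0.57}
    - {"twist": [0, 0, 0], "travel": [-155, 457, 0], "claw": 0.57}
    - {"twist": [0, 0, 0], "travel": [-155, 457, -40], "claw": 0.57}
    - {"twist": [0, 0, 0], "travel": [-155, 457, -85], "claw": 0.57}
    - {"twist": [0, 0, 0], "travel": [-155, 457, -124], "claw": 0.57}
    - {"twist": [0, 0, 0], "travel": [-155, 457, -124], "claw": 0.57}
    - {"twist": [0, 0, 0], "travel": [-155, 457, -124], "claw": 0.57}

```text
clock: 11.6
tool_pos: [0.3846, 0.2155, 0.1762]
tcp_rot: [-1.711, -2.634, 0.001]
force: [-0.1, -0.0, -0.1]
opening: 0.43
```

Run:
```python
from h import *
s=state();p=s['tool_pos'];d=p[:2]-[.4313,.262];u=np.array([.912,.410]);print(p,d@u,d@[-u[1],u[0]],s['joints'].round(2))
snap('wrist','w7.png')
```

```text
[0.3845957  0.2155295  0.17618956] -0.06164722775081364 -0.023232336982010125 [ 0.41  0.21  1.96 -0.    0.97 -0.01]
```

View pics/w7.png

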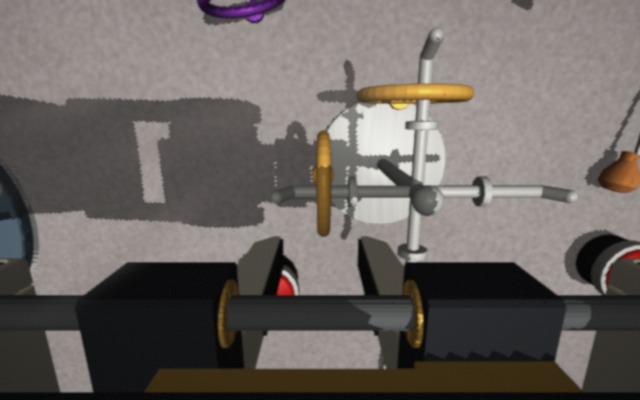

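Bangle B at column ~322 is centred between the fingers.

>>> play_rows:
  grip_force: 30
  series:
    - {"twist": [0, 0, 0], "travel": [0, 0, -30], "claw": 0.57}
    - {"twist": [0, 0, 0], "travel": [0, 0, -55], "claw": 0.57}
    - {"twist": [0, 0, 0], "travel": [0, 0, -62], "claw": 0.57}
    - {"twist": [0, 0, 0], "travel": [0, 0, -62], "claw": 0.57}
    - {"twist": [0, 0, 0], "travel": [0, 0, -62], "claw": 1}
    - {"twist": [0, 0, 0], "travel": [0, 0, -62], "claw": 1}
    - {"twist": [0, 0, 0], "travel": [0, 0, -62], "claw": 1}
    - {"twist": [0, 0, 0], "travel": [0, 0, -62], "claw": 1}
    - {"twist": [0, 0, 0], "travel": [0, 0, -62], "claw": 1}
    - {"twist": [0, 0, 0], "travel": [0, 0, -48], "claw": 1}
    - {"twist": [0, 0, 0], "travel": [0, 0, -35], "claw": 1}
    - {"twist": [0, 0, 0], "travel": [0, 0, -35], "claw": 1}
    - {"twist": [0, 0, 0], "travel": [-18, -8, -35], "claw": 1}
    - {"twist": [0, 0, 0], "travel": [-36, -16, -35], "claw": 1}
    - {"twist": [0, 0, 0], "travel": [-55, -25, -35], "claw": 1}
    - {"twist": [0, 0, 0], "travel": [-60, -27, 0], "claw": 1}
    - {"twist": [0, 0, 0], "travel": [-60, -27, 50], "claw": 1}
    - {"twist": [0, 0, 0], "travel": [-60, -27, 100], "claw": 1}
    - {"twist": [0, 0, 0], "travel": [-60, -27, 125], "claw": 1}
    - {"twist": [0, 0, 0], "travel": [-60, -27, 125], "claw": 1}

```text
clock: 13.65
tool_pos: [0.3253, 0.1898, 0.3032]
tcp_rot: [1.708, 2.633, 0.007]
force: [0.2, 0.8, -1.1]
opening: 0.089
```

Run:
```python
from h import *
print(state()['tool_pos'])
snap('wrist','w8.png')
a=snapshot('scene'); cv2.imwrite('pics/s8.png',cv2.resize(a[100:290,200:450,::-1],None,fx=3,fy=3))
```

```text
[0.32531314 0.18977056 0.30318902]
```

View pics/w8.png

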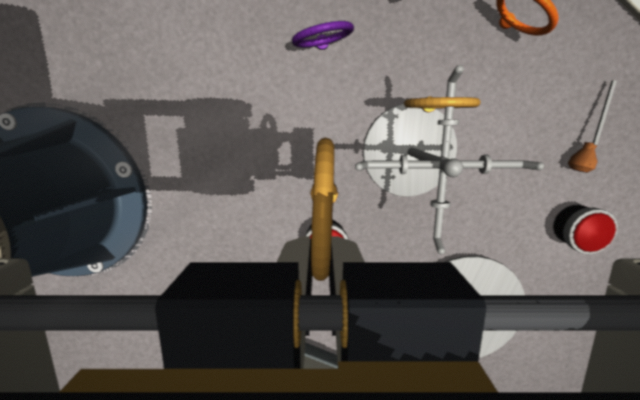

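View pics/s8.png

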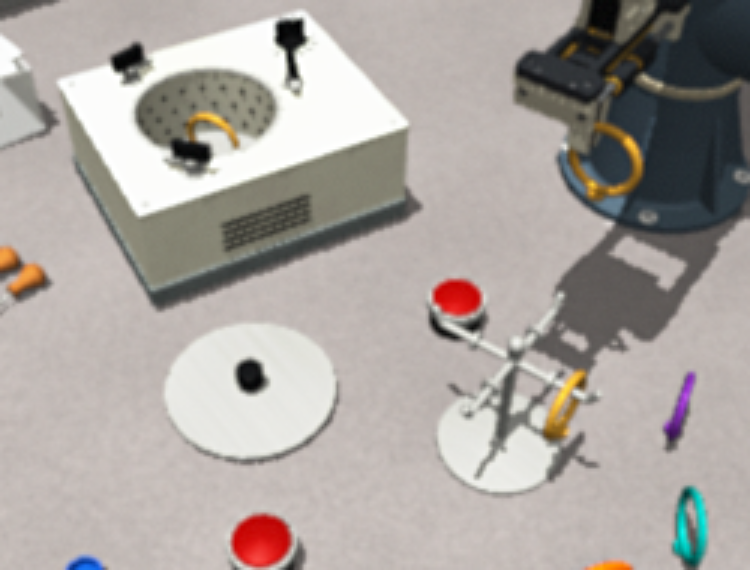

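>>> play_rows:
  series:
    - {"twist": [0, 0, 0], "travel": [247, -414, 0], "claw": 1}
    - {"twist": [0, 0, 0], "travel": [247, -414, 0], "claw": 1}
    - {"twist": [0, 0, 0], "travel": [247, -414, 0], "claw": 1}
    - {"twist": [0, 0, 0], "travel": [247, -414, 0], "claw": 1}
    - {"twist": [0, 0, 0], "travel": [247, -414, 0], "claw": 1}
    - {"twist": [0, 0, 0], "travel": [247, -414, 0], "claw": 1}
    - {"twist": [0, 0, 0], "travel": [247, -414, 0], "claw": 1}
    - {"twist": [0, 0, 0], "travel": [247, -414, 0], "claw": 1}
    - {"twist": [0, 0, 0], "travel": [247, -414, 0], "claw": 1}
    - {"twist": [0, 0, 0], "travel": [247, -414, 0], "claw": 1}
    - {"twist": [0, 0, 0], "travel": [247, -414, 0], "claw": 1}
    - {"twist": [0, 0, 0], "travel": [247, -414, 0], "claw": 1}
    - {"twist": [0, 0, 0], "travel": [247, -414, 0], "claw": 1}
    - {"twist": [0, 0, 0], "travel": [247, -414, 0], "claw": 1}

```text
clock: 15.15
tool_pos: [0.5708, -0.2238, 0.3004]
tcp_rot: [-1.708, -2.636, 0.0]
force: [-0.1, 0.3, -0.6]
opening: 0.088
```

Run:
```python
from h import *
print(state()['tool_pos'])
snap('wrist','w9.png')
```

```text
[ 0.57084818 -0.22377407  0.30039078]
```

View pics/w9.png

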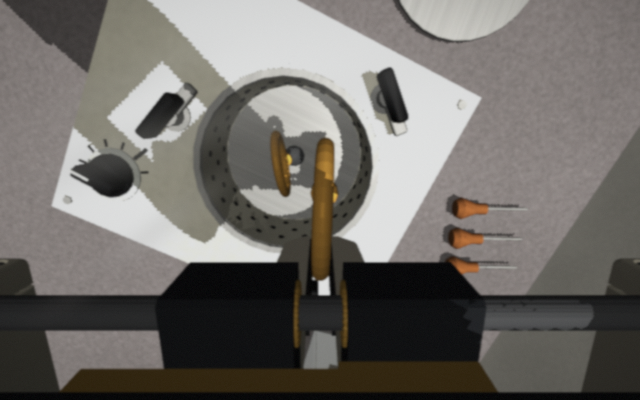

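>>> play_rows:
  series:
    - {"twist": [0, 0, 0], "travel": [0, 0, -45], "claw": 1}
    - {"twist": [0, 0, 0], "travel": [0, 0, -90], "claw": 1}
    - {"twist": [0, 0, 0], "travel": [0, 0, -135], "claw": 1}
    - {"twist": [0, 0, 0], "travel": [0, 0, -160], "claw": 1}
    - {"twist": [0, 0, 0], "travel": [0, 0, -160], "claw": 1}
    - {"twist": [0, 0, 0], "travel": [0, 0, -160], "claw": 0.75}
    - {"twist": [0, 0, 0], "travel": [0, 0, -160], "claw": 0.75}
    - {"twist": [0, 0, 0], "travel": [0, 0, -160], "claw": 0.75}
    - {"twist": [0, 0, 0], "travel": [0, 0, -160], "claw": 0.75}
    - {"twist": [0, 0, 0], "travel": [0, 0, -115], "claw": 0.7}
    - {"twist": [0, 0, 0], "travel": [0, 0, -70], "claw": 0.65}
    - {"twist": [0, 0, 0], "travel": [0, 0, -20], "claw": 0.65}
    - {"twist": [0, 0, 0], "travel": [0, 0, 0], "claw": 0.65}
    - {"twist": [0, 0, 0], "travel": [0, 0, 0], "claw": 0.65}

```text
clock: 16.6
tool_pos: [0.5722, -0.2252, 0.3048]
tcp_rot: [1.706, 2.63, 0.001]
force: [0.3, 0.5, -0.1]
opening: 0.352
```

Run:
```python
from h import *
print(state()['tool_pos'])
snap('wrist','w10.png')
a=snapshot('top'); cv2.imwrite('pics/t10.png',cv2.resize(a[120:290,200:340,::-1],None,fx=5,fy=3.5))
```

```text
[ 0.5721708  -0.22521652  0.30482368]
```

View pics/w10.png

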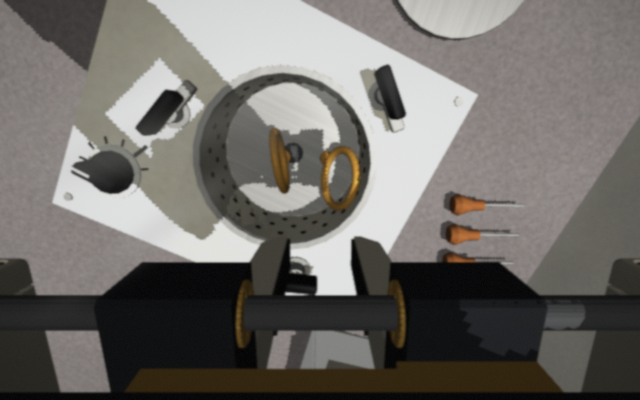

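View pics/t10.png

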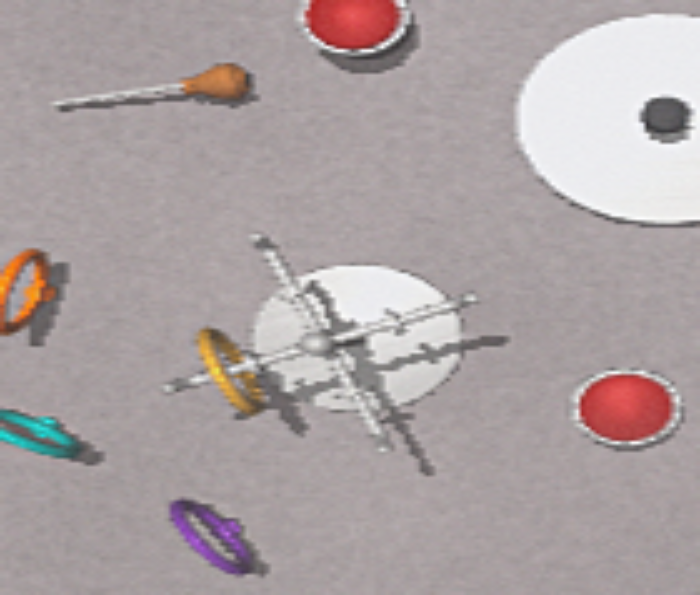

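>>> play_rows:
  series:
    - {"twist": [0, 0, -1.568], "travel": [-188, 533, 10], "claw": 0.57}
    - {"twist": [0, 0, -1.568], "travel": [-188, 533, 10], "claw": 0.57}
    - {"twist": [0, 0, -1.568], "travel": [-188, 533, 10], "claw": 0.57}
    - {"twist": [0, 0, -1.568], "travel": [-188, 533, 10], "claw": 0.57}
    - {"twist": [0, 0, -1.568], "travel": [-188, 533, 10], "claw": 0.57}
    - {"twist": [0, 0, -1.568], "travel": [-188, 533, 10], "claw": 0.57}
    - {"twist": [0, 0, -1.568], "travel": [-188, 533, 10], "claw": 0.57}
    - {"twist": [0, 0, -1.568], "travel": [-188, 533, 10], "claw": 0.57}
    - {"twist": [0, 0, -1.568], "travel": [-188, 533, 10], "claw": 0.57}
    - {"twist": [0, 0, -1.568], "travel": [-188, 533, 10], "claw": 0.57}
    - {"twist": [0, 0, -1.568], "travel": [-188, 533, 10], "claw": 0.57}
    - {"twist": [0, 0, -1.568], "travel": [-188, 533, 10], "claw": 0.57}
    - {"twist": [0, 0, -1.568], "travel": [-188, 533, 10], "claw": 0.57}
    - {"twist": [0, 0, -1.568], "travel": [-188, 533, -40], "claw": 0.57}
    - {"twist": [0, 0, -1.568], "travel": [-188, 533, -85], "claw": 0.57}
    - {"twist": [0, 0, -1.568], "travel": [-188, 533, -124], "claw": 0.57}
    - {"twist": [0, 0, -1.568], "travel": [-188, 533, -124], "claw": 0.57}
    - {"twist": [0, 0, -1.568], "travel": [-188, 533, -124], "claw": 0.57}

```text
clock: 18.5
tool_pos: [0.3833, 0.3079, 0.1769]
tcp_rot: [3.071, 0.659, -0.002]
force: [0.1, 0.2, 1.1]
opening: 0.431
```

Run:
```python
from h import *
s=state();p=s['tool_pos'];d=p[:2]-[.4313,.262];u=np.array([.912,.410]);print(p,d@u,d@[-u[1],u[0]],s['joints'].round(2))
snap('wrist','w11.png')
```

```text
[0.38326065 0.30787432 0.17686497] -0.025003416642548747 0.06153351517230751 [ 0.58  0.3   1.84 -0.    1.    1.73]
```

View pics/w11.png

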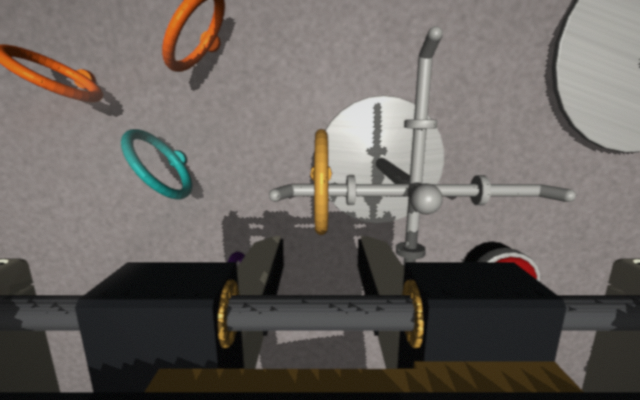

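The third bangle is at column 320, centred. I'll grip it, lift it 27 mm and draw it outwards.

>>> play_rows:
  grip_force: 30
  series:
    - {"twist": [0, 0, 0], "travel": [0, 0, -30], "claw": 0.57}
    - {"twist": [0, 0, 0], "travel": [0, 0, -55], "claw": 0.57}
    - {"twist": [0, 0, 0], "travel": [0, 0, -62], "claw": 0.57}
    - {"twist": [0, 0, 0], "travel": [0, 0, -62], "claw": 0.57}
    - {"twist": [0, 0, 0], "travel": [0, 0, -62], "claw": 1}
    - {"twist": [0, 0, 0], "travel": [0, 0, -62], "claw": 1}
    - {"twist": [0, 0, 0], "travel": [0, 0, -62], "claw": 1}
    - {"twist": [0, 0, 0], "travel": [0, 0, -62], "claw": 1}
    - {"twist": [0, 0, 0], "travel": [0, 0, -62], "claw": 1}
    - {"twist": [0, 0, 0], "travel": [0, 0, -48], "claw": 1}
    - {"twist": [0, 0, 0], "travel": [0, 0, -35], "claw": 1}
    - {"twist": [0, 0, 0], "travel": [0, 0, -35], "claw": 1}
    - {"twist": [0, 0, 0], "travel": [-8, 18, -35], "claw": 1}
    - {"twist": [0, 0, 0], "travel": [-16, 36, -35], "claw": 1}
    - {"twist": [0, 0, 0], "travel": [-25, 55, -35], "claw": 1}
    - {"twist": [0, 0, 0], "travel": [-27, 60, 0], "claw": 1}
    - {"twist": [0, 0, 0], "travel": [-27, 60, 50], "claw": 1}
    - {"twist": [0, 0, 0], "travel": [-27, 60, 100], "claw": 1}
    - {"twist": [0, 0, 0], "travel": [-27, 60, 135], "claw": 1}
    - {"twist": [0, 0, 0], "travel": [-27, 60, 135], "claw": 1}

```text
clock: 20.55
tool_pos: [0.3573, 0.3693, 0.3157]
tcp_rot: [-3.068, -0.659, -0.01]
force: [-0.9, 0.8, -1.1]
opening: 0.089
```

Run:
```python
from h import *
print(state()['tool_pos'])
snap('wrist','w12.png')
```

```text
[0.35734639 0.36934725 0.31568214]
```

View pics/w12.png

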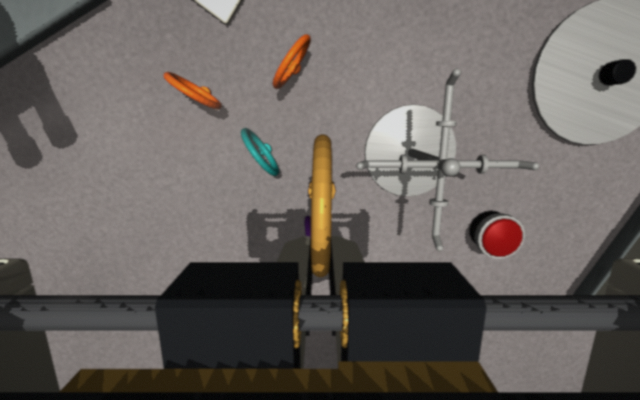

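>>> play_rows:
  series:
    - {"twist": [0, 0, 1.568], "travel": [149, -624, -10], "claw": 1}
    - {"twist": [0, 0, 1.568], "travel": [149, -624, -10], "claw": 1}
    - {"twist": [0, 0, 1.568], "travel": [149, -624, -10], "claw": 1}
    - {"twist": [0, 0, 1.568], "travel": [149, -624, -10], "claw": 1}
    - {"twist": [0, 0, 1.568], "travel": [149, -624, -10], "claw": 1}
    - {"twist": [0, 0, 1.568], "travel": [149, -624, -10], "claw": 1}
    - {"twist": [0, 0, 1.568], "travel": [149, -624, -10], "claw": 1}
    - {"twist": [0, 0, 1.568], "travel": [149, -624, -10], "claw": 1}
    - {"twist": [0, 0, 1.568], "travel": [149, -624, -10], "claw": 1}
    - {"twist": [0, 0, 1.568], "travel": [149, -624, -10], "claw": 1}
    - {"twist": [0, 0, 1.568], "travel": [149, -624, -10], "claw": 1}
    - {"twist": [0, 0, 1.568], "travel": [149, -624, -10], "claw": 1}
    - {"twist": [0, 0, 1.568], "travel": [149, -624, -10], "claw": 1}
    - {"twist": [0, 0, 1.568], "travel": [149, -624, -10], "claw": 1}
    - {"twist": [0, 0, 1.568], "travel": [149, -624, -10], "claw": 1}
    - {"twist": [0, 0, 1.568], "travel": [149, -624, -10], "claw": 1}

```text
clock: 22.2
tool_pos: [0.5046, -0.258, 0.2984]
tcp_rot: [-1.711, -2.63, 0.001]
force: [-0.4, -0.1, -0.7]
opening: 0.09
```

Run:
```python
from h import *
print(state()['tool_pos'],state()['tcp_rot'])
snap('wrist','w13.png')
```

```text
[ 0.50460583 -0.25804277  0.29842809] [-1.71123728e+00 -2.62985648e+00  7.08330857e-04]
```

View pics/w13.png

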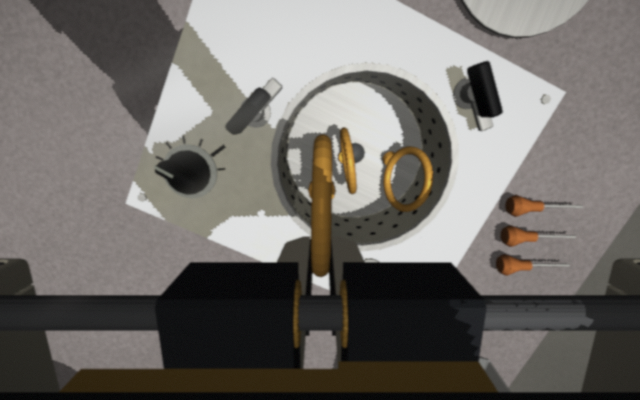

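>>> play_rows:
  series:
    - {"twist": [0, 0, 0], "travel": [0, 6, -45], "claw": 1}
    - {"twist": [0, 0, 0], "travel": [0, 6, -90], "claw": 1}
    - {"twist": [0, 0, 0], "travel": [0, 6, -130], "claw": 1}
    - {"twist": [0, 0, 0], "travel": [0, 6, -152], "claw": 1}
    - {"twist": [0, 0, 0], "travel": [0, 6, -152], "claw": 1}
    - {"twist": [0, 0, 0], "travel": [0, 6, -152], "claw": 0.78}
    - {"twist": [0, 0, 0], "travel": [0, 6, -152], "claw": 0.78}
    - {"twist": [0, 0, 0], "travel": [0, 6, -152], "claw": 0.78}
    - {"twist": [0, 0, 0], "travel": [0, 6, -152], "claw": 0.78}
    - {"twist": [0, 0, 0], "travel": [0, 6, -110], "claw": 0.75}
    - {"twist": [0, 0, 0], "travel": [0, 6, -65], "claw": 0.65}
    - {"twist": [0, 0, 0], "travel": [0, 6, -15], "claw": 0.65}
    - {"twist": [0, 0, 0], "travel": [0, 6, 5], "claw": 0.65}
    - {"twist": [0, 0, 0], "travel": [0, 6, 5], "claw": 0.65}

```text
clock: 23.65
tool_pos: [0.5061, -0.2503, 0.3105]
tcp_rot: [1.706, 2.63, 0.0]
force: [1.0, 0.1, 0.9]
opening: 0.348
```

Run:
```python
from h import *
print(state()['tool_pos'])
snap('wrist','w14.png')
a=snapshot('top'); cv2.imwrite('pics/t14.png',cv2.resize(a[50:290,120:400,::-1],None,fx=2.5,fy=2.5))
```

```text
[ 0.50609769 -0.25030349  0.31049117]
```

View pics/w14.png

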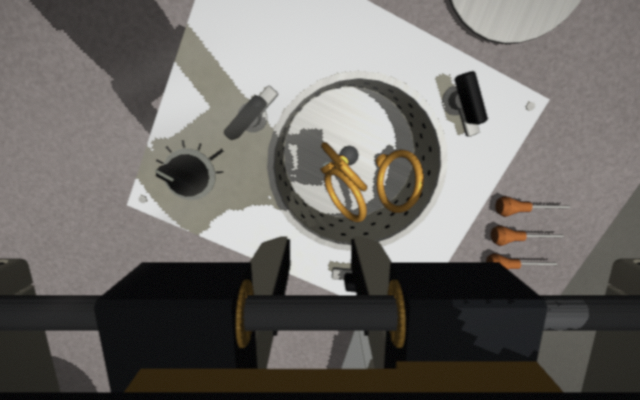

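View pics/t14.png

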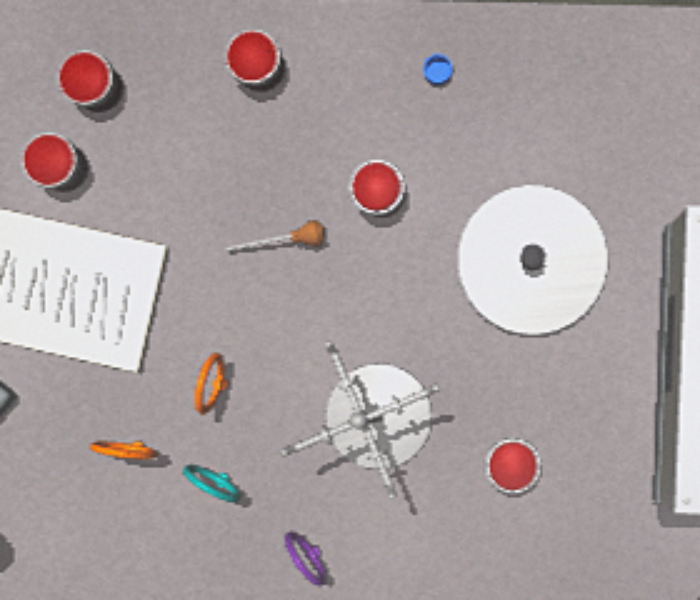

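All three bangles are in the drum and the tree is bare. Next I'll measure the drum and the lid with the wrist camera from the same relative pose.

>>> play_rows:
  series:
    - {"twist": [0, 0, 0], "travel": [45, -12, 20], "claw": 0}
    - {"twist": [0, 0, 0], "travel": [45, -12, 20], "claw": 0}
    - {"twist": [0, 0, 0], "travel": [45, -12, 20], "claw": 0}
    - {"twist": [0, 0, 0], "travel": [45, -12, 20], "claw": 0}

```text
clock: 24.15
tool_pos: [0.5493, -0.2614, 0.3252]
tcp_rot: [-1.708, -2.634, 0.0]
force: [-0.7, -0.8, 0.5]
opening: 0.642
```

Run:
```python
from h import *
s=state();print(s['tool_pos'],s['tcp_rot'],s['qd'].round(4)); i=camera_info('wrist')
im=snap('wrist','w15.png')
np.save('w15.npy',im)
import pickle; pickle.dump((s,i),open('w15.pkl','wb'))
c=proj('wrist',[.5308,-.217,.15],i);print(c)
big=cv2.resize(im[:300,120:520,::-1],None,fx=2,fy=2,interpolation=cv2.INTER_CUBIC)
for r in [.0835]:
  pts=np.array([(proj('wrist',[.5308+r*np.cos(t),-.217+r*np.sin(t),.15],i)-[120,0])*2 for t in np.linspace(0,6.28,100)],int)
  cv2.polylines(big,[pts],False,(0,0,255),1)
cv2.imwrite('pics/w15z.png',big)
```

```text
[ 0.54934944 -0.26142831  0.32519967] [-1.70821959e+00 -2.63362343e+00  3.14458847e-04] [-0.0029 -0.0136  0.0005 -0.0003  0.001   0.0002]
[321.16620172 139.1388917 ]
```

View pics/w15z.png

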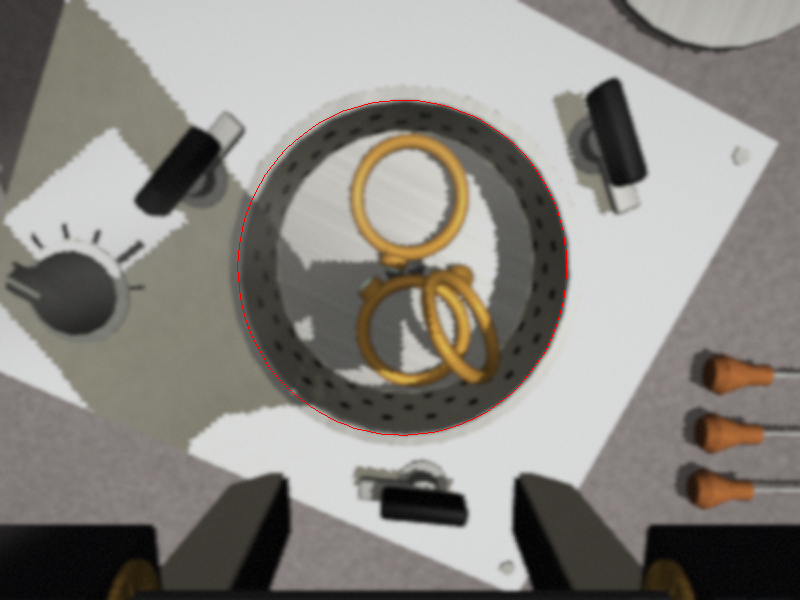

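The rim fits the circle centred at (0.5308,-0.217), and the bangles lie flat. Now to the lid at the same relative pose.

>>> play_rows:
  series:
    - {"twist": [0, 0, 0], "travel": [96, 294, 0], "claw": 0}
    - {"twist": [0, 0, 0], "travel": [96, 294, 0], "claw": 0}
    - {"twist": [0, 0, 0], "travel": [96, 294, 0], "claw": 0}
    - {"twist": [0, 0, 0], "travel": [96, 294, 0], "claw": 0}
    - {"twist": [0, 0, 0], "travel": [96, 294, 0], "claw": 0}
    - {"twist": [0, 0, 0], "travel": [96, 294, 0], "claw": 0}
    - {"twist": [0, 0, 0], "travel": [96, 294, 0], "claw": 0}
    - {"twist": [0, 0, 0], "travel": [96, 294, -45], "claw": 0}
    - {"twist": [0, 0, 0], "travel": [96, 294, -90], "claw": 0}
    - {"twist": [0, 0, 0], "travel": [96, 294, -135], "claw": 0}
    - {"twist": [0, 0, 0], "travel": [96, 294, -135], "claw": 0}
    - {"twist": [0, 0, 0], "travel": [96, 294, -135], "claw": 0}
    - {"twist": [0, 0, 0], "travel": [96, 294, -135], "claw": 0}

```text
clock: 25.5
tool_pos: [0.6473, 0.0319, 0.1947]
tcp_rot: [1.708, 2.633, 0.003]
force: [-0.5, -0.9, -0.2]
opening: 1.0
```

Run:
```python
from h import *
s=state();print(s['tool_pos'],s['tcp_rot'],s['qd'].round(4)); i=camera_info('wrist')
im=snap('wrist','w16.png')
c=np.array([.6268,.0775]);print(landmark_of('lid_knob','wrist'),landmark_of('lid','wrist'))
big=cv2.resize(im[:300,120:520,::-1],None,fx=2,fy=2,interpolation=cv2.INTER_CUBIC)
for r,z in [(.092,.015),(.015,.045)]:
  pts=np.array([(proj('wrist',[c[0]+r*np.cos(t),c[1]+r*np.sin(t),z],i)-[120,0])*2 for t in np.linspace(0,6.28,100)],int)
  cv2.polylines(big,[pts],False,(0,0,255),1)
cv2.imwrite('pics/w16z.png',big)
```

```text
[0.64728192 0.03186871 0.19467289] [1.70818221 2.63252106 0.00329669] [ 0.0014 -0.0044  0.0004  0.0021 -0.0075  0.0013]
[{'pixel': [320.1, 134.2], 'confidence': 0.93}] [{'pixel': [320.2, 130.0], 'confidence': 0.87}]
```

View pics/w16z.png

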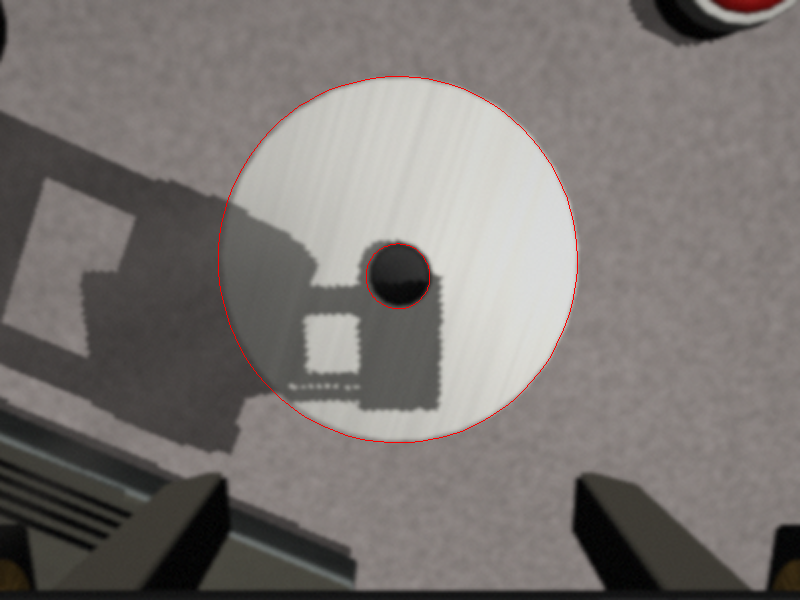

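>>> play_rows:
  grip_force: 40
  series:
    - {"twist": [0, 0, 0], "travel": [-20, 45.6, 0], "claw": 0.4}
    - {"twist": [0, 0, 0], "travel": [-20, 45.6, -40], "claw": 0.4}
    - {"twist": [0, 0, 0], "travel": [-20, 45.6, -85], "claw": 0.4}
    - {"twist": [0, 0, 0], "travel": [-20, 45.6, -125], "claw": 0.4}
    - {"twist": [0, 0, 0], "travel": [-20, 45.6, -155], "claw": 0.4}
    - {"twist": [0, 0, 0], "travel": [-20, 45.6, -173], "claw": 0.4}
    - {"twist": [0, 0, 0], "travel": [-20, 45.6, -173], "claw": 0.4}
    - {"twist": [0, 0, 0], "travel": [-20, 45.6, -173], "claw": 0.4}

```text
clock: 26.45
tool_pos: [0.6268, 0.0779, 0.0195]
tcp_rot: [1.709, 2.635, 0.001]
force: [-0.2, 0.1, -0.1]
opening: 0.598
```

Run:
```python
from h import *
s=state();print(s['tool_pos'],s['tcp_rot'],s['qd'].round(4),s['opening'])
im=snap('wrist','w17.png')
```

```text
[0.62676733 0.07787508 0.01952681] [1.70904774e+00 2.63503415e+00 9.04051558e-04] [-0.0013 -0.0163 -0.0024 -0.      0.0008  0.0005] 0.5978246982419202
```

View pics/w17.png

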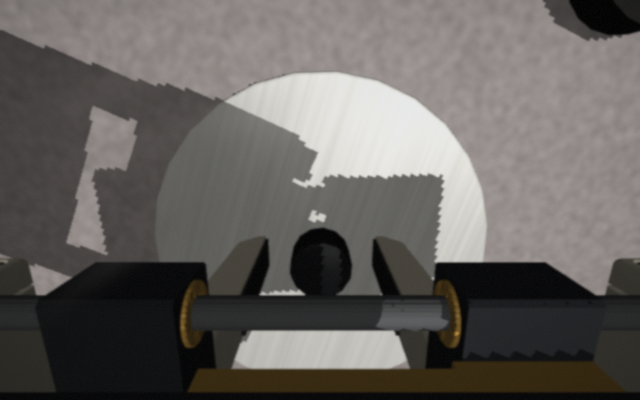

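>>> play_rows:
  grip_force: 50
  series:
    - {"twist": [0, 0, 0], "travel": [0, 0, 0], "claw": 1}
    - {"twist": [0, 0, 0], "travel": [0, 0, 0], "claw": 1}
    - {"twist": [0, 0, 0], "travel": [0, 0, 0], "claw": 1}
    - {"twist": [0, 0, 0], "travel": [0, 0, 0], "claw": 1}
    - {"twist": [0, 0, 0], "travel": [0, 0, 20], "claw": 1}
    - {"twist": [0, 0, 0], "travel": [0, 0, 60], "claw": 1}
    - {"twist": [0, 0, 0], "travel": [0, 0, 105], "claw": 1}
    - {"twist": [0, 0, 0], "travel": [0, 0, 150], "claw": 1}
    - {"twist": [0, 0, 0], "travel": [0, 0, 195], "claw": 1}
    - {"twist": [0, 0, 0], "travel": [0, 0, 240], "claw": 1}
    - {"twist": [0, 0, 0], "travel": [0, 0, 250], "claw": 1}
    - {"twist": [0, 0, 0], "travel": [0, 0, 250], "claw": 1}

```text
clock: 27.7
tool_pos: [0.6264, 0.0778, 0.2696]
tcp_rot: [1.709, 2.634, 0.002]
force: [-0.3, -0.3, -4.0]
opening: 0.312
```

Run:
```python
from h import *
s=state();print(s['tool_pos'],s['tcp_rot'],s['opening'],s['force'],s['moment'])
im=snap('wrist','w18.png');im=snap('scene','s18.png')
```

```text
[0.62643908 0.07784733 0.26961542] [1.70864590e+00 2.63428529e+00 1.89152049e-03] 0.3124847681207919 [-0.31425638 -0.30300055 -4.04421103] [-0.0088339  -0.10508344 -0.01489584]
```

View pics/w18.png

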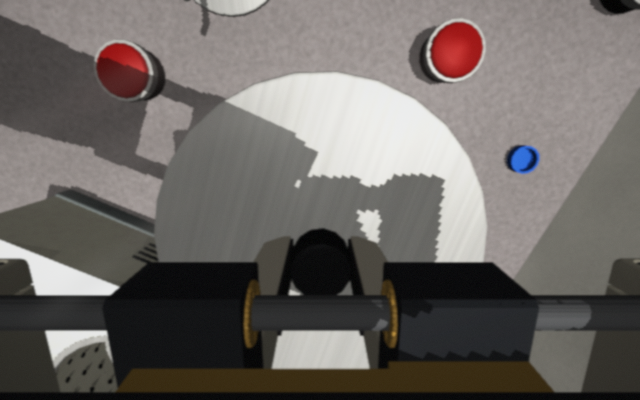

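View pics/s18.png

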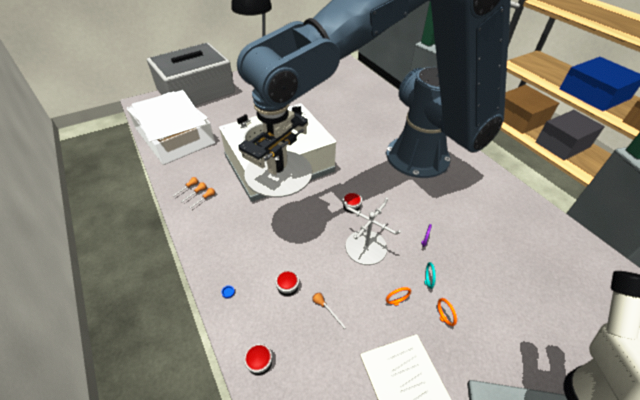

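>>> play_rows:
  series:
    - {"twist": [0, 0, 0], "travel": [-36, -110, 5], "claw": 1}
    - {"twist": [0, 0, 0], "travel": [-36, -110, 5], "claw": 1}
    - {"twist": [0, 0, 0], "travel": [-36, -110, 5], "claw": 1}
    - {"twist": [0, 0, 0], "travel": [-95.6, -295, 5], "claw": 1}
    - {"twist": [0, 0, 0], "travel": [-95.6, -295, 5], "claw": 1}
    - {"twist": [0, 0, 0], "travel": [-95.6, -295, 5], "claw": 1}
    - {"twist": [0, 0, 0], "travel": [-95.6, -295, 5], "claw": 1}
    - {"twist": [0, 0, 0], "travel": [-95.6, -295, 5], "claw": 1}
    - {"twist": [0, 0, 0], "travel": [-95.6, -295, -30], "claw": 1}
    - {"twist": [0, 0, 0], "travel": [-95.6, -295, -60], "claw": 1}
    - {"twist": [0, 0, 0], "travel": [-95.6, -295, -60], "claw": 1}
    - {"twist": [0, 0, 0], "travel": [-95.6, -295, -60], "claw": 1}
    - {"twist": [0, 0, 0], "travel": [-95.6, -295, -60], "claw": 1}

```text
clock: 29.1
tool_pos: [0.5313, -0.2171, 0.2098]
tcp_rot: [1.708, 2.635, 0.0]
force: [-0.1, -0.1, -2.8]
opening: 0.31
```

Run:
```python
from h import *
s=state();print(s['tool_pos'],s['tcp_rot'],s['opening'],s['force'],s['moment'])
im=snap('wrist','w19.png');im=snapshot('scene');cv2.imwrite('pics/s19.png',cv2.resize(im[60:220,180:370,::-1],None,fx=4,fy=3.7))
```

```text
[ 0.53128798 -0.21707019  0.20983972] [1.70817624e+00 2.63476460e+00 3.49633099e-04] 0.30973155484627146 [-0.11028121 -0.09400383 -2.82758627] [ 0.00861176 -0.08179403 -0.0124784 ]
```

View pics/w19.png

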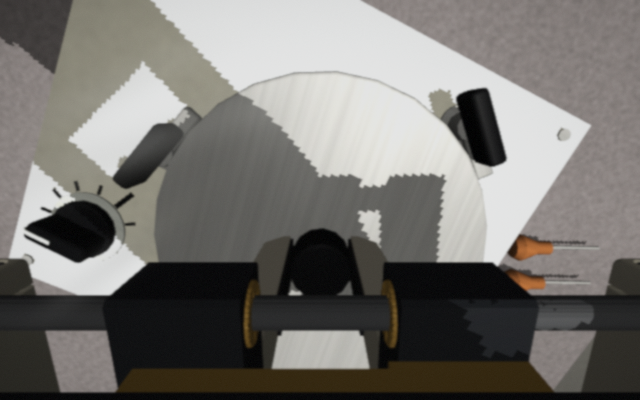

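View pics/s19.png

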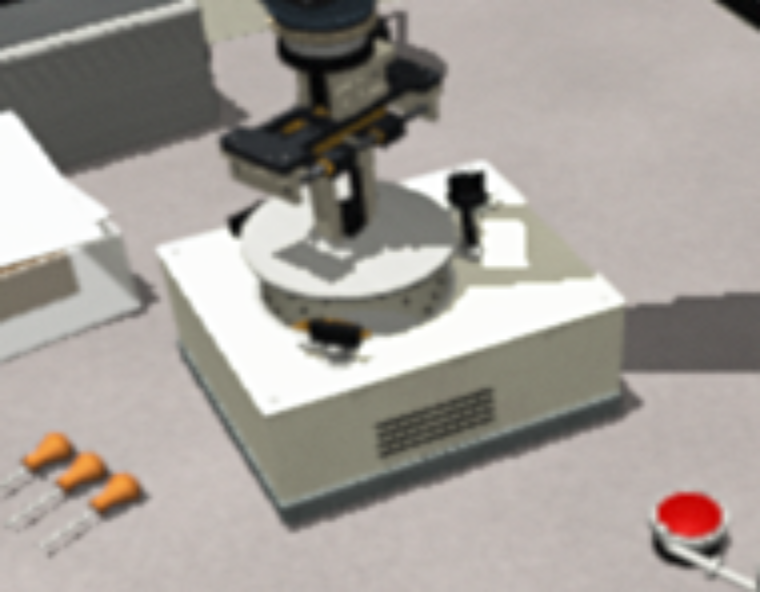

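>>> play_rows:
  series:
    - {"twist": [0, 0, 0], "travel": [-0.4, 0, -18], "claw": 1}
    - {"twist": [0, 0, 0], "travel": [-0.4, 0, -33], "claw": 1}
    - {"twist": [0, 0, 0], "travel": [-0.4, 0, -38], "claw": 1}
    - {"twist": [0, 0, 0], "travel": [-0.4, 0, -42], "claw": 1}
    - {"twist": [0, 0, 0], "travel": [-0.4, 0, -45], "claw": 1}
    - {"twist": [0, 0, 0], "travel": [-0.4, 0, -46.5], "claw": 1}
    - {"twist": [0, 0, 0], "travel": [-0.4, 0, -46.5], "claw": 1}
    - {"twist": [0, 0, 0], "travel": [-0.4, 0, -46.5], "claw": 1}

```text
clock: 30.0
tool_pos: [0.5303, -0.2172, 0.1625]
tcp_rot: [1.709, 2.635, 0.0]
force: [1.1, 0.6, -3.7]
opening: 0.313
```

Run:
```python
from h import *
s=state();print(s['tool_pos'],s['opening'],s['force'],s['moment'])
im=snap('wrist','w20.png')
```

```text
[ 0.53033486 -0.21722512  0.16248848] 0.3130864060347832 [ 1.10052265  0.60767771 -3.72859448] [ 0.00780262 -0.12039054  0.02183786]
```

View pics/w20.png

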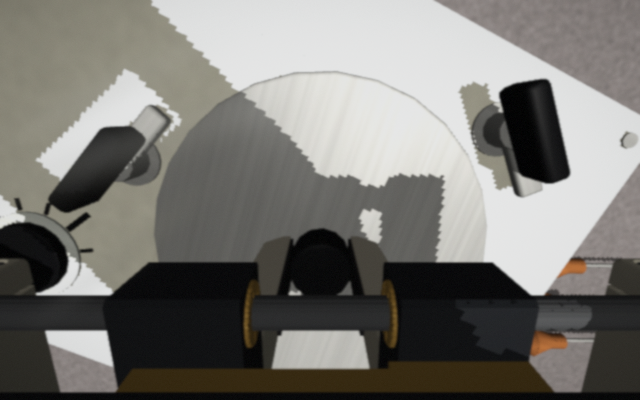

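>>> play_rows:
  series:
    - {"twist": [0, 0, 0], "travel": [0, 0, -1.5], "claw": 1}
    - {"twist": [0, 0, 0], "travel": [0, 0, -3], "claw": 1}
    - {"twist": [0, 0, 0], "travel": [0, 0, -3], "claw": 1}

```text
clock: 30.35
tool_pos: [0.5305, -0.2173, 0.1618]
tcp_rot: [1.708, 2.634, -0.0]
force: [-9.5, 3.5, 22.2]
opening: 0.313
```

>>> play_rows:
  series:
    - {"twist": [0, 0, 0], "travel": [0, 0, 1], "claw": 1}
    - {"twist": [0, 0, 0], "travel": [0, 0, 1.5], "claw": 0.4}
    - {"twist": [0, 0, 0], "travel": [0, 0, 1.5], "claw": 0.4}
    - {"twist": [0, 0, 0], "travel": [0, 0, 1.5], "claw": 0.4}
    - {"twist": [0, 0, 0], "travel": [0, 0, 1.5], "claw": 0.4}
    - {"twist": [0, 0, 0], "travel": [0, 0, 40], "claw": 0.4}
    - {"twist": [0, 0, 0], "travel": [0, 0, 85], "claw": 0.4}
    - {"twist": [0, 0, 0], "travel": [20, -44, 130], "claw": 0.4}
    - {"twist": [0, 0, 0], "travel": [20, -44, 170], "claw": 0.4}
    - {"twist": [0, 0, 0], "travel": [20, -44, 170], "claw": 0.4}
    - {"twist": [0, 0, 0], "travel": [20, -44, 170], "claw": 0.4}
    - {"twist": [0, 0, 0], "travel": [20, -44, 170], "claw": 0.4}

```text
clock: 31.55
tool_pos: [0.5497, -0.2607, 0.3276]
tcp_rot: [-1.708, -2.634, 0.0]
force: [0.2, 0.1, -0.2]
opening: 0.6
```

Run:
```python
from h import *
s=state();print(s['tool_pos'],s['tcp_rot'],s['qd'].round(3),s['opening']); i=camera_info('wrist')
im=snap('wrist','w21.png')
c=np.array([.5308,-.217])
big=cv2.resize(im[:300,120:520,::-1],None,fx=2,fy=2,interpolation=cv2.INTER_CUBIC)
def circ(c,r,z,col=(0,0,255)):
  pts=np.array([(proj('wrist',[c[0]+r*np.cos(t),c[1]+r*np.sin(t),z],i)-[120,0])*2 for t in np.linspace(0,6.28,100)],int)
  cv2.polylines(big,[pts],False,col,1)
circ(c,.092,.158);circ(c,.015,.188)
yaw=np.radians(-1.1)
for n,a in [('L',60),('R',-60),('F',180)]:
  q=c+.112*np.array([np.cos(yaw+np.radians(a)),np.sin(yaw+np.radians(a))]); print(n,q); circ(q,.006,.192,(0,200,0))
cv2.imwrite('pics/w21z.png',big)
im=snapshot('scene');cv2.imwrite('pics/s21.png',cv2.resize(im[60:220,180:370,::-1],None,fx=4,fy=3.7))
```

```text
[ 0.5496698  -0.26065611  0.3275618 ] [-1.70806180e+00 -2.63386949e+00  1.42029236e-04] [ 0.003  0.006  0.008  0.     0.002 -0.   ] 0.6002428533359911
L [ 0.58865173 -0.12109809]
R [ 0.58492763 -0.31505203]
F [ 0.41882064 -0.21484989]
```

View pics/w21z.png

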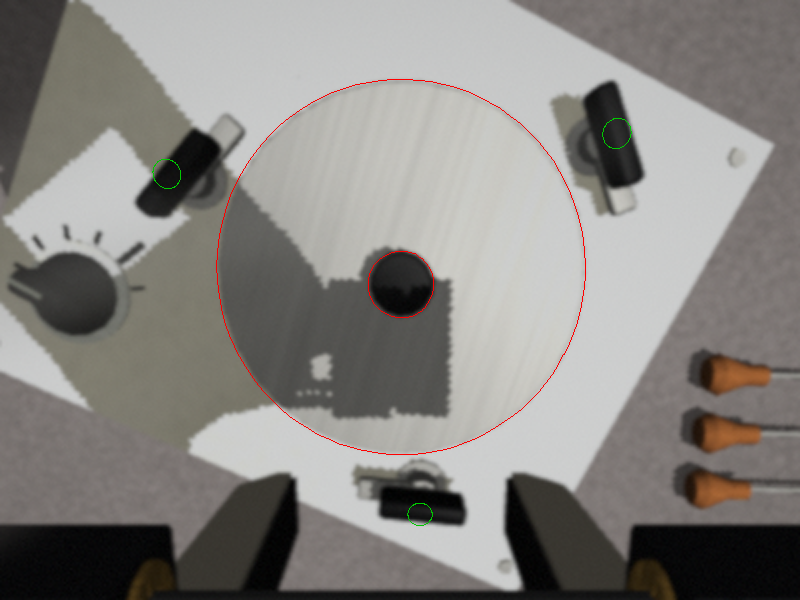

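View pics/s21.png

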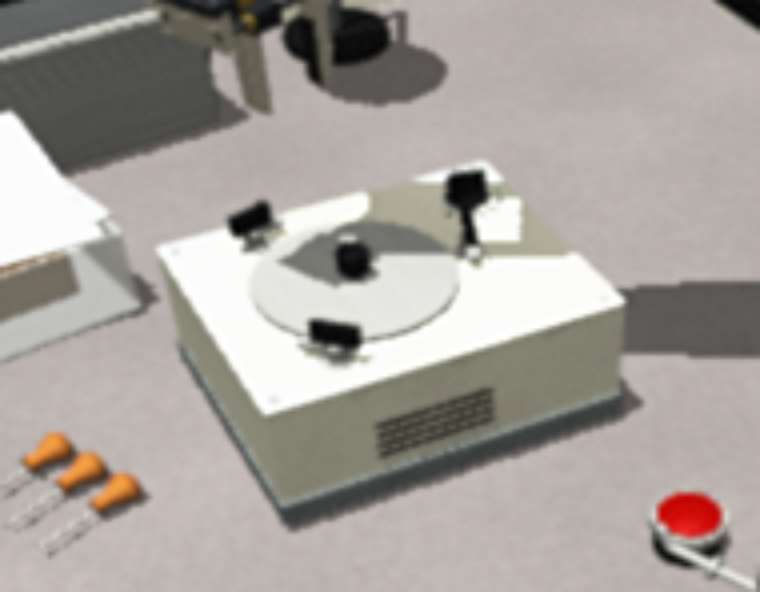

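The lid lies flat and concentric, and the predicted clamp axes (green) fall on the T-bars. Next I'll measure the bar angles.

```bash
cat > bars.py <<'E'
from h import *
def bars(cam='wrist',show=None):
    i=camera_info(cam); im=snapshot(cam); g=im.max(2)
    ax={'L':(.58865,-.1211),'R':(.58493,-.31505),'F':(.41882,-.21485)}
    for n,q in ax.items():
        c=proj(cam,[q[0],q[1],.185],i)
        m=(g<62).astype(np.uint8); yy,xx=np.mgrid[:400,:640]; m[(xx-c[0])**2+(yy-c[1])**2>38**2]=0
        k,lab,st,ce=cv2.connectedComponentsWithStats(m)
        if k<2: print(n,'none');continue
        j=1+np.argmax(st[1:,4]); v,u=np.nonzero(lab==j)
        P=np.array([atz(cam,(a,b),.192,i)[:2] for a,b in zip(u,v)])*1000
        r=cv2.minAreaRect(P.astype(np.float32)); d=P-P.mean(0); w,V=np.linalg.eigh(d.T@d); e=V[:,1]
        print(n,'cen',np.round(r[0],1),'size',np.round(r[1],1),'ang',np.degrees(np.arctan2(e[1],e[0])).round(1)%180)
if __name__=='__main__': bars()
E
python3 bars.py
```

```text
L cen [ 584.5 -125.9] size [22.5 41.9] ang 133.7
R cen [ 581.5 -305.9] size [42.7 25.1] ang 11.0
F cen [ 426.4 -214.6] size [42.9 22.2] ang 65.7
```

```bash
cat > bars2.py <<'E'
from h import *
from scipy.optimize import minimize
AX={'L':(.58865,-.1211),'R':(.58493,-.31505),'F':(.41882,-.21485)}
def fit(names='LRF',cam='wrist',guess={'L':135,'R':15,'F':75},th=62):
    i=camera_info(cam); im=snapshot(cam); g=cv2.GaussianBlur(im,(3,3),0).max(2)
    f=4
    for n in names:
        q=AX[n]; c=proj(cam,[q[0],q[1],.185],i); x0,y0=np.round(c-45).astype(int)
        x0=max(x0,0);y0=max(y0,0)
        sub=g[y0:y0+90,x0:x0+90]; m=cv2.resize((sub<th).astype(np.uint8),None,fx=f,fy=f,interpolation=cv2.INTER_NEAREST)
        def sil(p):
            a=np.radians(p[2]);e=np.array([np.cos(a),np.sin(a)]);w=np.array([-e[1],e[0]])
            cs=[np.append(np.array(q)+np.array(p[:2])/1000+sx*.022*e+sy*.0055*w,z) for sx in(-1,1) for sy in(-1,1) for z in(.168,.192)]
            P=np.array([(proj(cam,k,i)-[x0,y0]+.5)*f for k in cs],np.float32)
            o=np.zeros(m.shape,np.uint8);cv2.fillConvexPoly(o,cv2.convexHull(P.astype(np.int32)),1);return o
        # restrict mask to nearby component
        k,lab,st,ce=cv2.connectedComponentsWithStats(m); j=1+np.argmax(st[1:,4]); mm=(lab==j).astype(np.uint8)
        cost=lambda p:-(sil(p)&mm).sum()/max(1,(sil(p)|mm).sum())
        best=min((minimize(cost,[0,0,guess[n]+d],method='Nelder-Mead',options=dict(initial_simplex=np.array([[0,0,guess[n]+d],[3,0,guess[n]+d],[0,3,guess[n]+d],[0,0,guess[n]+d+8]]))) for d in(-15,0,15)),key=lambda r:r.fun)
        print(n,'IoU',round(-best.fun,3),'axis mm',np.round(np.array(q)*1000+best.x[:2],1),'ang',best.x[2].round(1))
if __name__=='__main__': fit()
E
python3 bars2.py
```

```text
L IoU -0.0 axis mm [ 622.  -116.8] ang 80.9
R IoU -0.0 axis mm [ 624.4 -294.2] ang -171.9
F IoU -0.0 axis mm [ 409.1 -189.9] ang 39.3bars2.py:18: RuntimeWarning: overflow encountered in scalar negative
  cost=lambda p:-(sil(p)&mm).sum()/max(1,(sil(p)|mm).sum())
```

```bash
sed -i 's/-(sil(p)&mm).sum()/-float((sil(p)\&mm).sum())/' bars2.py; python3 bars2.py
```

```text
L IoU 0.76 axis mm [ 589.5 -122.5] ang 136.4
R IoU 0.77 axis mm [ 583.8 -312.9] ang 16.7
F IoU 0.768 axis mm [ 420.3 -213.2] ang 67.0
```

>>> play_rows:
  grip_force: 40
  series:
    - {"twist": [0, 0, 0.4], "travel": [39.3, 138.9, -50], "claw": 0.6}
    - {"twist": [0, 0, 0.4], "travel": [39.3, 138.9, -50], "claw": 0.6}
    - {"twist": [0, 0, 0.4], "travel": [39.3, 138.9, -50], "claw": 0.6}
    - {"twist": [0, 0, 0.4], "travel": [39.3, 138.9, -50], "claw": 0.6}
    - {"twist": [0, 0, 0.4], "travel": [39.3, 138.9, -50], "claw": 0.6}
    - {"twist": [0, 0, 0.4], "travel": [39.3, 138.9, -95], "claw": 0.6}
    - {"twist": [0, 0, 0.4], "travel": [39.3, 138.9, -120], "claw": 0.6}
    - {"twist": [0, 0, 0.4], "travel": [39.3, 138.9, -120], "claw": 0.6}

```text
clock: 32.6
tool_pos: [0.5878, -0.1232, 0.2064]
tcp_rot: [-1.153, -2.917, 0.001]
force: [-0.4, -0.4, 0.3]
opening: 0.405
```

Run:
```python
from h import *
s=state();print(s['tool_pos'],s['tcp_rot'],s['opening'])
snap('wrist','w22.png')
im=snapshot('scene');cv2.imwrite('pics/s22.png',cv2.resize(im[60:220,180:370,::-1],None,fx=4,fy=3.7))
```

```text
[ 0.5878092  -0.1231718   0.20635991] [-1.15309271e+00 -2.91680681e+00  1.12116946e-03] 0.4054580757361867
```

View pics/w22.png

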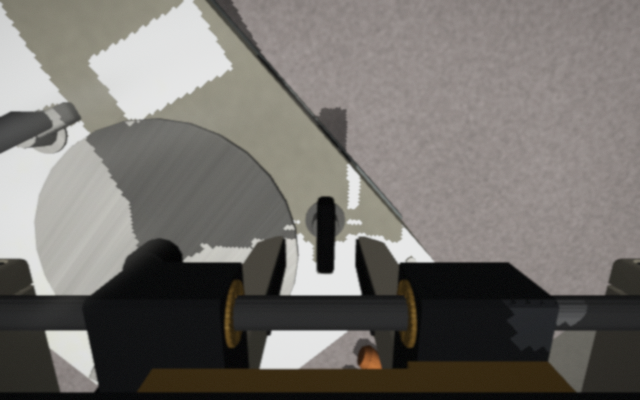

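View pics/s22.png

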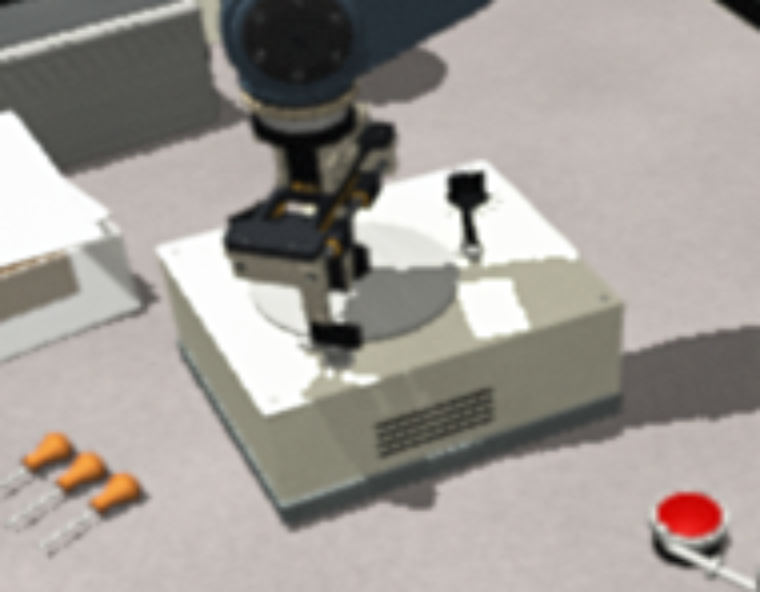

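>>> play_rows:
  grip_force: 40
  series:
    - {"twist": [0, 0, 0], "travel": [0.9, 2.1, -15], "claw": 0.6}
    - {"twist": [0, 0, 0], "travel": [0.9, 2.1, -32], "claw": 0.6}
    - {"twist": [0, 0, 0], "travel": [0.9, 2.1, -41], "claw": 0.6}
    - {"twist": [0, 0, 0], "travel": [0.9, 2.1, -41], "claw": 0.6}
    - {"twist": [0, 0, 0], "travel": [0.9, 2.1, -41], "claw": 1}
    - {"twist": [0, 0, 0], "travel": [0.9, 2.1, -41], "claw": 1}
    - {"twist": [0, 0, 0], "travel": [0.9, 2.1, -41], "claw": 1}
    - {"twist": [0, 0, 0], "travel": [0.9, 2.1, -41], "claw": 1}
    - {"twist": [0, 0, 0], "travel": [0.9, 2.1, -41], "claw": 1}

```text
clock: 33.6
tool_pos: [0.5901, -0.121, 0.1692]
tcp_rot: [1.152, 2.922, -0.002]
force: [-5.6, -4.6, 6.8]
opening: 0.115
```

>>> play_rows:
  series:
    - {"twist": [0, 0, -0.14], "travel": [-1, 0, 1], "claw": 1}
    - {"twist": [0, 0, -0.28], "travel": [-1, 0, 1], "claw": 1}
    - {"twist": [0, 0, -0.42], "travel": [-1, 0, 1], "claw": 1}
    - {"twist": [0, 0, -0.56], "travel": [-1, 0, 1], "claw": 1}
    - {"twist": [0, 0, -0.7], "travel": [-1, 0, 1], "claw": 1}
    - {"twist": [0, 0, -0.84], "travel": [-1, 0, 1], "claw": 1}
    - {"twist": [0, 0, -0.98], "travel": [-1, 0, 1], "claw": 1}
    - {"twist": [0, 0, -1.12], "travel": [-1, 0, 1], "claw": 1}
    - {"twist": [0, 0, -1.25], "travel": [-1, 0, 1], "claw": 1}
    - {"twist": [0, 0, -1.34], "travel": [-1, 0, 1], "claw": 1}
    - {"twist": [0, 0, -1.38], "travel": [-1, 0, 1], "claw": 1}
    - {"twist": [0, 0, -1.38], "travel": [-1, 0, 1], "claw": 1}

```text
clock: 34.8
tool_pos: [0.589, -0.1212, 0.1692]
tcp_rot: [2.748, 1.519, -0.003]
force: [-2.3, -6.5, -0.3]
opening: 0.113
```

Run:
```python
from h import *
s=state();r=R.from_rotvec(s['tcp_rot']).as_matrix();print(s['tool_pos'],np.degrees(np.arctan2(r[1,0],r[0,0])),s['opening'],s['force'],s['moment'])
snap('wrist','w23.png')
```

```text
[ 0.58896878 -0.1211534   0.16923   ] 57.87317517632857 0.11284017424185226 [-2.26770921 -6.46615224 -0.25936974] [-1.14595487  0.47097926  0.40994872]
```

View pics/w23.png

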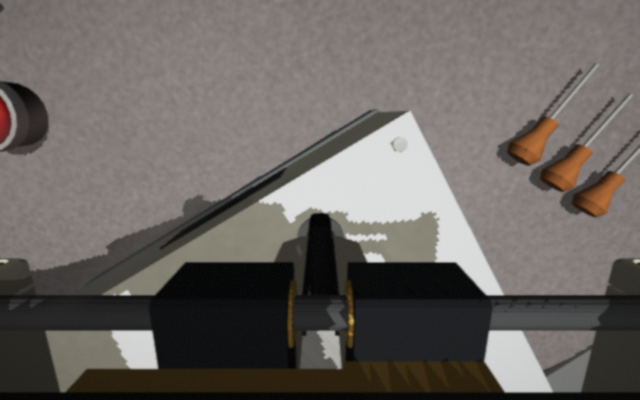

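>>> play_rows:
  series:
    - {"twist": [0, 0, -0.05], "travel": [0, 0, 0], "claw": 1}
    - {"twist": [0, 0, -0.05], "travel": [0, 0, 0], "claw": 1}

```text
clock: 35.05
tool_pos: [0.589, -0.1212, 0.1692]
tcp_rot: [2.785, 1.451, -0.003]
force: [-3.0, -6.5, -0.4]
opening: 0.12
```

Run:
```python
from h import *
s=state();r=R.from_rotvec(s['tcp_rot']).as_matrix();print(s['tool_pos'],np.degrees(np.arctan2(r[1,0],r[0,0])),s['opening'],s['force'],s['moment'])
```

```text
[ 0.58895264 -0.12115374  0.1692353 ] 55.035774817354124 0.12039332705664318 [-2.9907283  -6.51232375 -0.43139099] [-1.16483089  0.39771773  0.73139076]
```

L is at its stop: the moment rose from 0.41 to 0.73 N m with little joint motion, and the fingers spread slightly. I'll release and go to F.

>>> play_rows:
  series:
    - {"twist": [0, 0, 0.05], "travel": [0, 0, 0], "claw": 0.6}
    - {"twist": [0, 0, 0.05], "travel": [0, 0, 0], "claw": 0.6}
    - {"twist": [0, 0, 0.05], "travel": [0, 0, 0], "claw": 0.6}
    - {"twist": [0, 0, 0.05], "travel": [0, 0, 45], "claw": 0.6}
    - {"twist": [0, 0, 0.05], "travel": [0, 0, 90], "claw": 0.6}
    - {"twist": [0, 0, 0.23], "travel": [-170.2, -93.7, 90], "claw": 0.6}
    - {"twist": [0, 0, 0.23], "travel": [-170.2, -93.7, 90], "claw": 0.6}
    - {"twist": [0, 0, 0.23], "travel": [-170.2, -93.7, 90], "claw": 0.6}
    - {"twist": [0, 0, 0.23], "travel": [-170.2, -93.7, 90], "claw": 0.6}
    - {"twist": [0, 0, 0.23], "travel": [-170.2, -93.7, 90], "claw": 0.6}
    - {"twist": [0, 0, 0.23], "travel": [-170.2, -93.7, 70], "claw": 0.6}
    - {"twist": [0, 0, 0.23], "travel": [-170.2, -93.7, 40], "claw": 0.6}
    - {"twist": [0, 0, 0.23], "travel": [-170.2, -93.7, 40], "claw": 0.6}
    - {"twist": [0, 0, 0.23], "travel": [-170.2, -93.7, 40], "claw": 0.6}

```text
clock: 36.45
tool_pos: [0.4196, -0.2137, 0.2097]
tcp_rot: [-2.601, -1.761, 0.0]
force: [0.5, 0.5, -0.2]
opening: 0.396
```

Run:
```python
from h import *
s=state();r=R.from_rotvec(s['tcp_rot']).as_matrix();print(s['tool_pos'],np.degrees(np.arctan2(r[1,0],r[0,0])),s['opening'],s['force'],s['moment'])
snap('wrist','w24.png')
im=snapshot('scene');cv2.imwrite('pics/s24.png',cv2.resize(im[60:220,180:370,::-1],None,fx=4,fy=3.7))
```

```text
[ 0.41964867 -0.21368366  0.20966183] 68.21642652300852 0.3959416736484172 [ 0.48750895  0.45844666 -0.19514096] [ 0.01978074 -0.08120923  0.01715336]
```

View pics/w24.png

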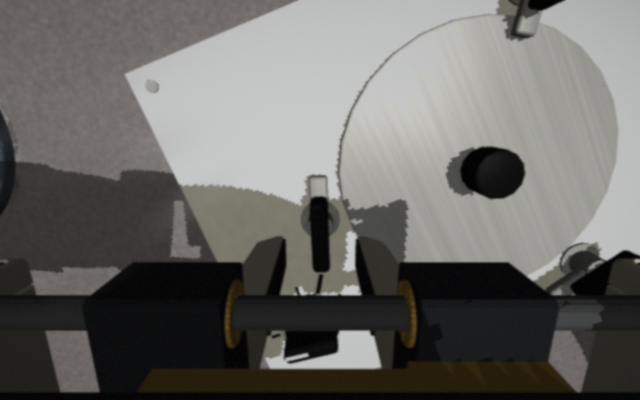

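View pics/s24.png

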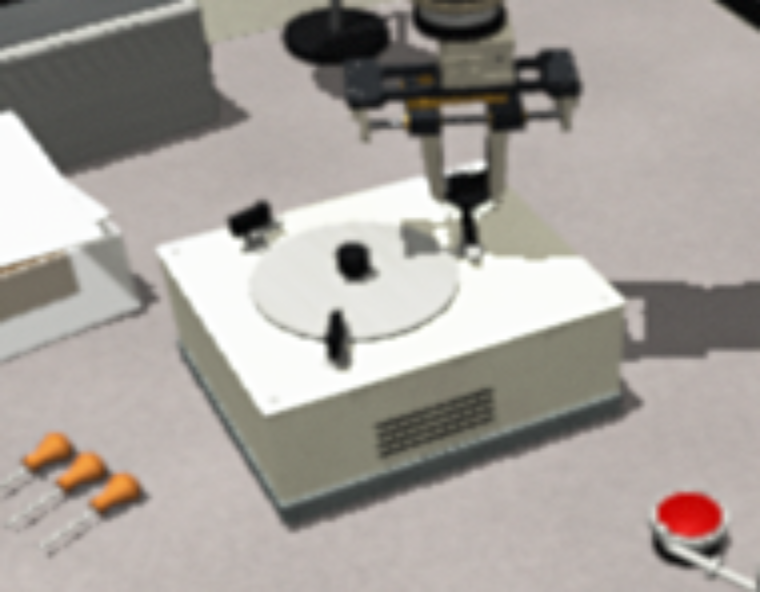

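>>> play_rows:
  grip_force: 40
  series:
    - {"twist": [0, 0, 0], "travel": [-0.8, -1.1, -15], "claw": 0.6}
    - {"twist": [0, 0, 0], "travel": [-0.8, -1.1, -32], "claw": 0.6}
    - {"twist": [0, 0, 0], "travel": [-0.8, -1.1, -42], "claw": 0.6}
    - {"twist": [0, 0, 0], "travel": [-0.8, -1.1, -42], "claw": 0.6}
    - {"twist": [0, 0, 0], "travel": [-0.8, -1.1, -42], "claw": 1}
    - {"twist": [0, 0, 0], "travel": [-0.8, -1.1, -42], "claw": 1}
    - {"twist": [0, 0, 0], "travel": [-0.8, -1.1, -42], "claw": 1}
    - {"twist": [0, 0, 0], "travel": [-0.8, -1.1, -42], "claw": 1}
    - {"twist": [0, 0, 0], "travel": [-0.8, -1.1, -42], "claw": 1}

```text
clock: 37.45
tool_pos: [0.4189, -0.215, 0.1685]
tcp_rot: [2.6, 1.761, 0.002]
force: [-3.6, 4.4, 16.3]
opening: 0.118
```

>>> play_rows:
  series:
    - {"twist": [0, 0, -0.14], "travel": [0, 0, 1.5], "claw": 1}
    - {"twist": [0, 0, -0.28], "travel": [0, 0, 1.5], "claw": 1}
    - {"twist": [0, 0, -0.42], "travel": [0, 0, 1.5], "claw": 1}
    - {"twist": [0, 0, -0.56], "travel": [0, 0, 1.5], "claw": 1}
    - {"twist": [0, 0, -0.7], "travel": [0, 0, 1.5], "claw": 1}
    - {"twist": [0, 0, -0.84], "travel": [0, 0, 1.5], "claw": 1}
    - {"twist": [0, 0, -0.98], "travel": [0, 0, 1.5], "claw": 1}
    - {"twist": [0, 0, -1.1], "travel": [0, 0, 1.5], "claw": 1}
    - {"twist": [0, 0, -1.2], "travel": [0, 0, 1.5], "claw": 1}
    - {"twist": [0, 0, -1.24], "travel": [0, 0, 1.5], "claw": 1}
    - {"twist": [0, 0, -1.27], "travel": [0, 0, 1.5], "claw": 1}
    - {"twist": [0, 0, -1.27], "travel": [0, 0, 1.5], "claw": 1}

```text
clock: 38.65
tool_pos: [0.4177, -0.2139, 0.1688]
tcp_rot: [-3.137, 0.124, 0.003]
force: [-3.5, 7.6, 6.8]
opening: 0.122
```

Run:
```python
from h import *
s=state();r=R.from_rotvec(s['tcp_rot']).as_matrix();print(s['tool_pos'],np.degrees(np.arctan2(r[1,0],r[0,0])),s['opening'],s['force'],s['moment'])
snap('wrist','w25.png')
```

```text
[ 0.41769065 -0.21388838  0.1688374 ] -4.520084959983254 0.12232344503596765 [-3.522974    7.56093795  6.83146703] [1.31379269 0.7913606  0.70612011]
```

View pics/w25.png

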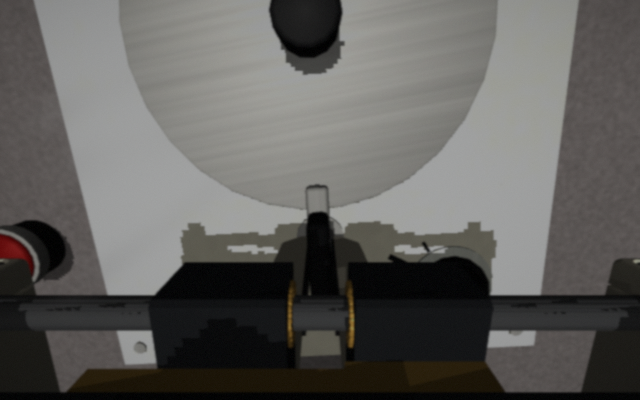

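>>> play_rows:
  series:
    - {"twist": [0, 0, 0.05], "travel": [0, 0, 0], "claw": 0.6}
    - {"twist": [0, 0, 0.05], "travel": [0, 0, 0], "claw": 0.6}
    - {"twist": [0, 0, 0.05], "travel": [0, 0, 0], "claw": 0.6}
    - {"twist": [0, 0, 0.05], "travel": [0, 0, 45], "claw": 0.6}
    - {"twist": [0, 0, 0.05], "travel": [0, 0, 90], "claw": 0.6}
    - {"twist": [0, 0, 0.37], "travel": [167.2, -101.2, 90], "claw": 0.6}
    - {"twist": [0, 0, 0.37], "travel": [167.2, -101.2, 90], "claw": 0.6}
    - {"twist": [0, 0, 0.37], "travel": [167.2, -101.2, 90], "claw": 0.6}
    - {"twist": [0, 0, 0.37], "travel": [167.2, -101.2, 90], "claw": 0.6}
    - {"twist": [0, 0, 0.37], "travel": [167.2, -101.2, 90], "claw": 0.6}
    - {"twist": [0, 0, 0.37], "travel": [167.2, -101.2, 70], "claw": 0.6}
    - {"twist": [0, 0, 0.37], "travel": [167.2, -101.2, 40], "claw": 0.6}
    - {"twist": [0, 0, 0.37], "travel": [167.2, -101.2, 40], "claw": 0.6}
    - {"twist": [0, 0, 0.37], "travel": [167.2, -101.2, 40], "claw": 0.6}

```text
clock: 40.1
tool_pos: [0.5852, -0.316, 0.2093]
tcp_rot: [-3.108, -0.454, 0.0]
force: [-0.0, -0.5, 0.9]
opening: 0.401
```

Run:
```python
from h import *
s=state();r=R.from_rotvec(s['tcp_rot']).as_matrix();print(s['tool_pos'],np.degrees(np.arctan2(r[1,0],r[0,0])),s['opening'],s['joints'].round(2))
snap('wrist','w26.png')
```

```text
[ 0.58523695 -0.31600415  0.20929477] 16.62473018752425 0.40133579770351396 [-0.57  0.57  1.33  0.    1.24  0.72]
```

View pics/w26.png

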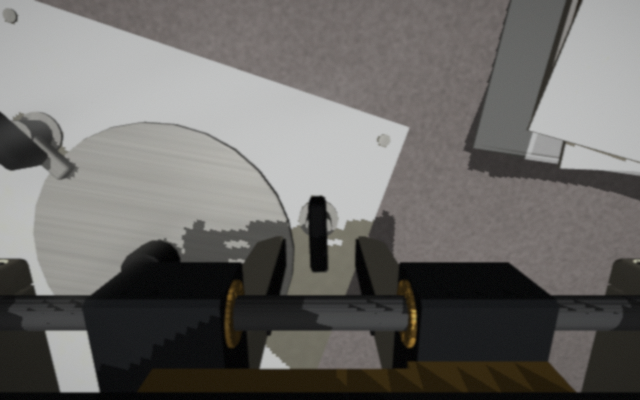

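>>> play_rows:
  grip_force: 40
  series:
    - {"twist": [0, 0, 0], "travel": [-0.3, 1, -15], "claw": 0.6}
    - {"twist": [0, 0, 0], "travel": [-0.3, 1, -32], "claw": 0.6}
    - {"twist": [0, 0, 0], "travel": [-0.3, 1, -40], "claw": 0.6}
    - {"twist": [0, 0, 0], "travel": [-0.3, 1, -40], "claw": 0.6}
    - {"twist": [0, 0, 0], "travel": [-0.3, 1, -40], "claw": 1}
    - {"twist": [0, 0, 0], "travel": [-0.3, 1, -40], "claw": 1}
    - {"twist": [0, 0, 0], "travel": [-0.3, 1, -40], "claw": 1}
    - {"twist": [0, 0, 0], "travel": [-0.3, 1, -40], "claw": 1}
    - {"twist": [0, 0, 0], "travel": [-0.3, 1, -40], "claw": 1}

```text
clock: 41.05
tool_pos: [0.5852, -0.3145, 0.1693]
tcp_rot: [-3.107, -0.455, -0.0]
force: [-2.6, 4.3, 4.2]
opening: 0.119
```

>>> play_rows:
  series:
    - {"twist": [0, 0, -0.14], "travel": [0, 0, 0.5], "claw": 1}
    - {"twist": [0, 0, -0.28], "travel": [0, 0, 0.5], "claw": 1}
    - {"twist": [0, 0, -0.42], "travel": [0, 0, 0.5], "claw": 1}
    - {"twist": [0, 0, -0.56], "travel": [0, 0, 0.5], "claw": 1}
    - {"twist": [0, 0, -0.7], "travel": [0, 0, 0.5], "claw": 1}
    - {"twist": [0, 0, -0.84], "travel": [0, 0, 0.5], "claw": 1}
    - {"twist": [0, 0, -0.98], "travel": [0, 0, 0.5], "claw": 1}
    - {"twist": [0, 0, -1.12], "travel": [0, 0, 0.5], "claw": 1}
    - {"twist": [0, 0, -1.25], "travel": [0, 0, 0.5], "claw": 1}
    - {"twist": [0, 0, -1.34], "travel": [0, 0, 0.5], "claw": 1}
    - {"twist": [0, 0, -1.39], "travel": [0, 0, 0.5], "claw": 1}
    - {"twist": [0, 0, -1.42], "travel": [0, 0, 0.5], "claw": 1}
    - {"twist": [0, 0, -1.42], "travel": [0, 0, 0.5], "claw": 1}

```text
clock: 42.35
tool_pos: [0.5852, -0.3146, 0.1693]
tcp_rot: [-2.654, 1.68, 0.001]
force: [-1.0, 3.2, 2.0]
opening: 0.119
```

Run:
```python
from h import *
s=state();r=R.from_rotvec(s['tcp_rot']).as_matrix();print(s['tool_pos'],np.degrees(np.arctan2(r[1,0],r[0,0])),s['opening'],s['force'],s['moment'],s['joints'].round(2))
```

```text
[ 0.58515798 -0.31462676  0.16930639] -64.66267887038929 0.11859922210364797 [-0.99850673  3.19770433  2.00423276] [0.81894985 0.28609418 0.61431159] [-0.56  0.61  1.37  0.    1.16  2.14]
```

R reached its stop too, with a moment of 0.61 N m. I'll release, retreat and swing to a viewing pose.

>>> play_rows:
  series:
    - {"twist": [0, 0, 0.05], "travel": [0, 0, 0], "claw": 0.6}
    - {"twist": [0, 0, 0.05], "travel": [0, 0, 0], "claw": 0.6}
    - {"twist": [0, 0, 0.05], "travel": [0, 0, 0], "claw": 0.6}
    - {"twist": [0, 0, 0.05], "travel": [0, 0, 45], "claw": 0.6}
    - {"twist": [0, 0, 0.05], "travel": [0, 0, 90], "claw": 0.6}
    - {"twist": [0, 0, 0.15], "travel": [-20, 30, 130], "claw": 0.6}
    - {"twist": [0, 0, 0.3], "travel": [-35, 54, 160], "claw": 0.6}
    - {"twist": [0, 0, 0.45], "travel": [-35, 54, 160], "claw": 0.6}
    - {"twist": [0, 0, 0.6], "travel": [-35, 54, 160], "claw": 0.6}
    - {"twist": [0, 0, 0.75], "travel": [-35, 54, 160], "claw": 0.6}
    - {"twist": [0, 0, 0.9], "travel": [-35, 54, 160], "claw": 0.6}
    - {"twist": [0, 0, 1.05], "travel": [-35, 54, 160], "claw": 0.6}
    - {"twist": [0, 0, 1.2], "travel": [-35, 54, 160], "claw": 0.6}
    - {"twist": [0, 0, 1.35], "travel": [-35, 54, 160], "claw": 0.6}
    - {"twist": [0, 0, 1.5], "travel": [-35, 54, 160], "claw": 0.6}
    - {"twist": [0, 0, 1.65], "travel": [-35, 54, 160], "claw": 0.6}
    - {"twist": [0, 0, 1.8], "travel": [-35, 54, 160], "claw": 0.6}
    - {"twist": [0, 0, 1.95], "travel": [-35, 54, 160], "claw": 0.6}
    - {"twist": [0, 0, 2.1], "travel": [-35, 54, 160], "claw": 0.6}
    - {"twist": [0, 0, 2.1], "travel": [-35, 54, 160], "claw": 0.6}

```text
clock: 44.35
tool_pos: [0.5503, -0.2613, 0.3292]
tcp_rot: [2.777, 1.468, 0.0]
force: [-0.2, 0.2, -0.2]
opening: 0.4
```

>>> play_rows:
  series:
    - {"twist": [0, 0, 0.15], "travel": [0, 0, 0], "claw": 0.6}
    - {"twist": [0, 0, 0.3], "travel": [0, 0, 0], "claw": 0.6}
    - {"twist": [0, 0, 0.45], "travel": [0, 0, 0], "claw": 0.6}
    - {"twist": [0, 0, 0.6], "travel": [0, 0, 0], "claw": 0.6}
    - {"twist": [0, 0, 0.75], "travel": [0, 0, 0], "claw": 0.6}
    - {"twist": [0, 0, 0.9], "travel": [0, 0, 0], "claw": 0.6}
    - {"twist": [0, 0, 1.02], "travel": [0, 0, 0], "claw": 0.6}
    - {"twist": [0, 0, 1.02], "travel": [0, 0, 0], "claw": 0.6}
    - {"twist": [0, 0, 1.02], "travel": [0, 0, 0], "claw": 0.6}

```text
clock: 45.25
tool_pos: [0.5503, -0.2612, 0.3291]
tcp_rot: [1.718, 2.63, -0.0]
force: [-0.3, 0.5, -0.8]
opening: 0.403
```

Run:
```python
from h import *
s=state();r=R.from_rotvec(s['tcp_rot']).as_matrix();print(s['tool_pos'],np.degrees(np.arctan2(r[1,0],r[0,0])),s['joints'].round(2))
i=camera_info('wrist');im=snap('wrist','w27.png');np.save('w27.npy',im)
big=cv2.resize(im[:300,90:490,::-1],None,fx=2,fy=2,interpolation=cv2.INTER_CUBIC)
cv2.imwrite('pics/w27z.png',big)
print(landmark_of('timer_grip','wrist'),landmark_of('timer_mark','wrist'))
import pickle;pickle.dump(i,open('w27.pkl','wb'))
```

```text
[ 0.55026493 -0.26117129  0.32914858] 113.69015414321997 [-0.52  0.38  1.34 -0.    1.42 -0.93]
[{'pixel': [144.3, 149.3], 'confidence': 0.66}] [{'pixel': [182.9, 125.8], 'confidence': 0.73}]
```

View pics/w27z.png

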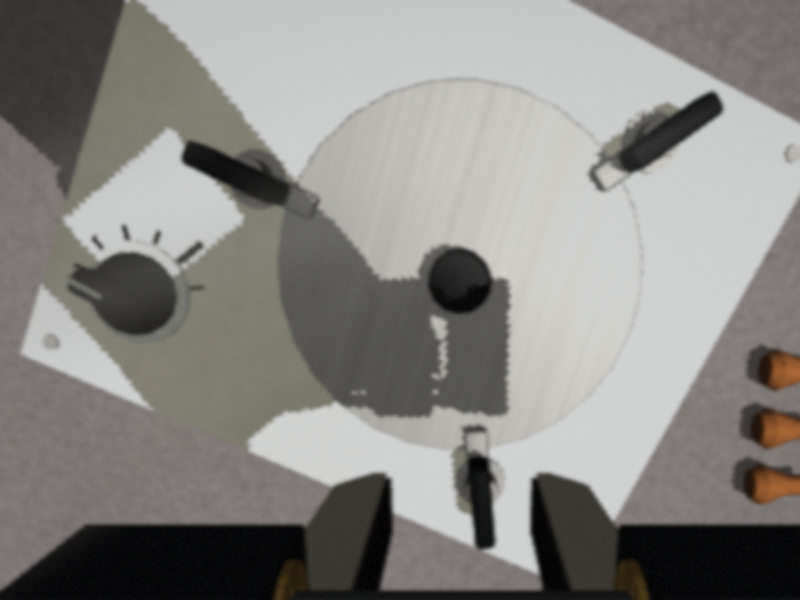

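All three tongues now point at the lid and overlap its flange, and the timer still points to 0. I'll take a closer look at the timer.

>>> play_rows:
  series:
    - {"twist": [0, 0, 0.15], "travel": [-38, -10, -10], "claw": 0.6}
    - {"twist": [0, 0, 0.3], "travel": [-76, -20, -20], "claw": 0.6}
    - {"twist": [0, 0, 0.45], "travel": [-114, -29, -35], "claw": 0.6}
    - {"twist": [0, 0, 0.6], "travel": [-114, -29, -35], "claw": 0.6}
    - {"twist": [0, 0, 0.75], "travel": [-114, -29, -35], "claw": 0.6}
    - {"twist": [0, 0, 0.9], "travel": [-114, -29, -35], "claw": 0.6}
    - {"twist": [0, 0, 1.05], "travel": [-114, -29, -35], "claw": 0.6}
    - {"twist": [0, 0, 1.14], "travel": [-114, -29, -35], "claw": 0.6}
    - {"twist": [0, 0, 1.14], "travel": [-114, -29, -35], "claw": 0.6}
    - {"twist": [0, 0, 1.14], "travel": [-114, -29, -35], "claw": 0.6}
    - {"twist": [0, 0, 1.14], "travel": [-114, -29, -35], "claw": 0.6}

```text
clock: 46.5
tool_pos: [0.4363, -0.2901, 0.2942]
tcp_rot: [0.021, 3.142, -0.0]
force: [-0.3, -0.3, -0.0]
opening: 0.402
```

Run:
```python
from h import *
s=state();r=R.from_rotvec(s['tcp_rot']).as_matrix();print(s['tool_pos'],np.degrees(np.arctan2(r[1,0],r[0,0])),s['joints'].round(2))
i=camera_info('wrist');im=snap('wrist','w28.png')
c=np.array([.3812,-.2905])
big=cv2.resize(im[20:270,200:440,::-1],None,fx=3,fy=2.4,interpolation=cv2.INTER_CUBIC)
big=cv2.resize(im[20:260,180:460,::-1],None,fx=2.5,fy=2.5,interpolation=cv2.INTER_CUBIC)
def P(p): return tuple(((proj('wrist',p,i)-[180,20])*2.5).astype(int).tolist())
for r_,z in [(.021,.16),(.035,.15)]:
  pts=np.array([P([c[0]+r_*np.cos(t),c[1]+r_*np.sin(t),z]) for t in np.linspace(0,6.28,80)])
  cv2.polylines(big,[pts],False,(0,0,255),1)
for k in range(7):
  a=np.radians(180-1.1-30*k); cv2.circle(big,P([c[0]+.035*np.cos(a),c[1]+.035*np.sin(a),.15]),3,(0,200,0),1)
cv2.imwrite('pics/w28z.png',big)
```

```text
[ 0.43625723 -0.29013654  0.29415048] 179.21871464818187 [-0.68  0.23  1.62 -0.    1.29 -2.23]
```

View pics/w28z.png

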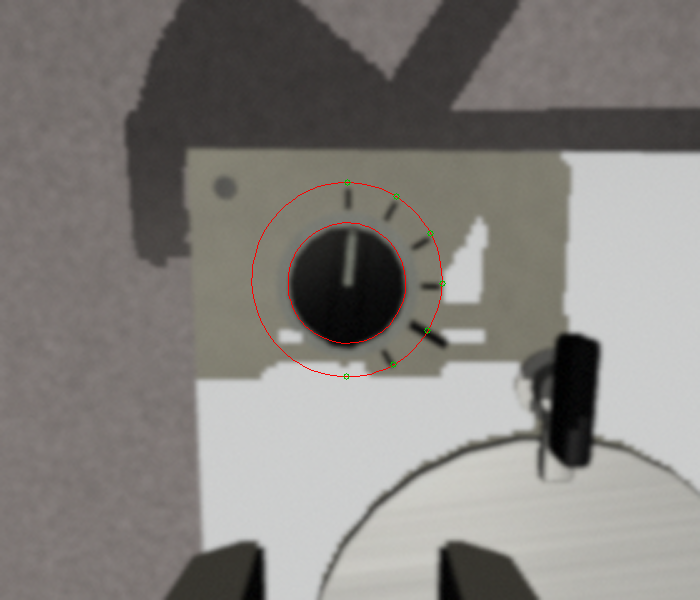

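>>> play_rows:
  grip_force: 20
  series:
    - {"twist": [0, 0, -0.09], "travel": [-27, 0, 0], "claw": 0.6}
    - {"twist": [0, 0, -0.09], "travel": [-53.5, -0.6, -30], "claw": 0.6}
    - {"twist": [0, 0, -0.09], "travel": [-53.5, -0.6, -70], "claw": 0.6}
    - {"twist": [0, 0, -0.09], "travel": [-53.5, -0.6, -95], "claw": 0.6}
    - {"twist": [0, 0, -0.09], "travel": [-53.5, -0.6, -95], "claw": 0.6}
    - {"twist": [0, 0, -0.09], "travel": [-53.5, -0.6, -95], "claw": 0.6}

```text
clock: 47.15
tool_pos: [0.3831, -0.291, 0.1999]
tcp_rot: [0.16, 3.137, -0.0]
force: [-0.5, 0.4, 0.6]
opening: 0.399
```

Run:
```python
from h import *
s=state();r=R.from_rotvec(s['tcp_rot']).as_matrix();print(s['tool_pos'],np.degrees(np.arctan2(r[1,0],r[0,0])),s['joints'].round(2))
snap('wrist','w29.png')
```

```text
[ 0.38306492 -0.29098631  0.1999052 ] 174.1788898341261 [-0.75  0.25  1.85  0.    1.05 -2.22]
```

View pics/w29.png

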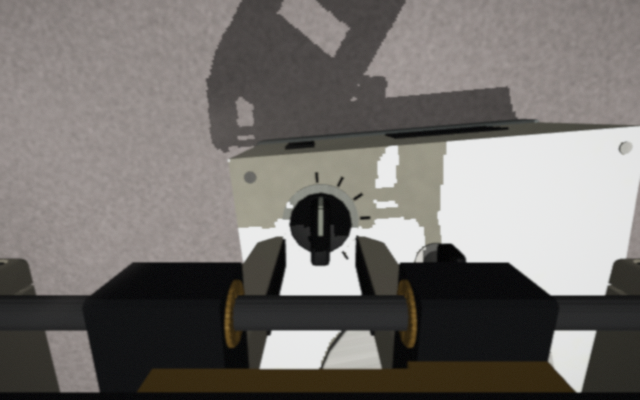

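The bar is upright in the image at column 320, so it is aligned and centred. I'll descend and grip.

>>> play_rows:
  grip_force: 20
  series:
    - {"twist": [0, 0, 0], "travel": [0, 0, -20], "claw": 0.6}
    - {"twist": [0, 0, 0], "travel": [0, 0, -33], "claw": 0.6}
    - {"twist": [0, 0, 0], "travel": [0, 0, -38], "claw": 0.6}
    - {"twist": [0, 0, 0], "travel": [0, 0, -38], "claw": 0.6}
    - {"twist": [0, 0, 0], "travel": [0, 0, -38], "claw": 1}
    - {"twist": [0, 0, 0], "travel": [0, 0, -38], "claw": 1}
    - {"twist": [0, 0, 0], "travel": [0, 0, -38], "claw": 1}
    - {"twist": [0, 0, 0], "travel": [0, 0, -38], "claw": 1}
    - {"twist": [0, 0, 0], "travel": [0, 0, -38], "claw": 1}

```text
clock: 48.1
tool_pos: [0.3829, -0.291, 0.1615]
tcp_rot: [0.158, 3.137, -0.001]
force: [-0.7, -0.2, 3.2]
opening: 0.127
```

>>> play_rows:
  series:
    - {"twist": [0, 0, -0.14], "travel": [0, 0, 0], "claw": 1}
    - {"twist": [0, 0, -0.28], "travel": [0, 0, 0], "claw": 1}
    - {"twist": [0, 0, -0.42], "travel": [0, 0, 0], "claw": 1}
    - {"twist": [0, 0, -0.56], "travel": [0, 0, 0], "claw": 1}
    - {"twist": [0, 0, -0.7], "travel": [0, 0, 0], "claw": 1}
    - {"twist": [0, 0, -0.84], "travel": [0, 0, 0], "claw": 1}
    - {"twist": [0, 0, -0.98], "travel": [0, 0, 0], "claw": 1}
    - {"twist": [0, 0, -1.12], "travel": [0, 0, 0], "claw": 1}
    - {"twist": [0, 0, -1.26], "travel": [0, 0, 0], "claw": 1}
    - {"twist": [0, 0, -1.4], "travel": [0, 0, 0], "claw": 1}
    - {"twist": [0, 0, -1.54], "travel": [0, 0, 0], "claw": 1}
    - {"twist": [0, 0, -1.68], "travel": [0, 0, 0], "claw": 1}
    - {"twist": [0, 0, -1.82], "travel": [0, 0, 0], "claw": 1}
    - {"twist": [0, 0, -1.94], "travel": [0, 0, 0], "claw": 1}
    - {"twist": [0, 0, -2.012], "travel": [0, 0, 0], "claw": 1}
    - {"twist": [0, 0, -2.012], "travel": [0, 0, 0], "claw": 1}
    - {"twist": [0, 0, -2.012], "travel": [0, 0, 0], "claw": 1}

```text
clock: 49.8
tool_pos: [0.3811, -0.2919, 0.1615]
tcp_rot: [2.735, 1.546, -0.006]
force: [-14.2, -9.3, 7.6]
opening: 0.127
```

Run:
```python
from h import *
s=state();r=R.from_rotvec(s['tcp_rot']).as_matrix();print(s['tool_pos'],np.degrees(np.arctan2(r[1,0],r[0,0])),s['opening'],s['force'],s['moment'])
```

```text
[ 0.38108951 -0.29191488  0.16150401] 58.97248084877855 0.12701961543760554 [-14.17128742  -9.27970867   7.57647746] [-1.55601918  2.60892073 -0.08091908]
```

>>> play_rows:
  series:
    - {"twist": [0, 0, 0], "travel": [-2, -1.2, 0], "claw": 1}
    - {"twist": [0, 0, 0], "travel": [-2, -1.2, 0], "claw": 1}
    - {"twist": [0, 0, 0], "travel": [-2, -1.2, 0], "claw": 1}

```text
clock: 50.1
tool_pos: [0.3809, -0.2921, 0.1615]
tcp_rot: [2.735, 1.545, 0.0]
force: [-1.7, -0.2, 6.5]
opening: 0.126
```

>>> play_rows:
  series:
    - {"twist": [0, 0, 0], "travel": [0, 0, 0], "claw": 0.6}
    - {"twist": [0, 0, 0], "travel": [0, 0, 0], "claw": 0.6}
    - {"twist": [0, 0, 0], "travel": [0, 0, 0], "claw": 0.6}
    - {"twist": [0, 0, 0], "travel": [0, 0, 0], "claw": 0.6}
    - {"twist": [0, 0, 0], "travel": [0, 0, 45], "claw": 0.6}
    - {"twist": [0, 0, 0], "travel": [0, 0, 90], "claw": 0.6}
    - {"twist": [0, 0, 0], "travel": [-13, -22, 133], "claw": 0.6}
    - {"twist": [0, 0, 0], "travel": [-26, -47, 133], "claw": 0.6}
    - {"twist": [0, 0, 0], "travel": [-26, -47, 133], "claw": 0.6}
    - {"twist": [0, 0, 0], "travel": [-26, -47, 133], "claw": 0.6}
    - {"twist": [0, 0, 0], "travel": [-26, -47, 133], "claw": 0.6}

```text
clock: 51.2
tool_pos: [0.3548, -0.3382, 0.2934]
tcp_rot: [-2.734, -1.545, 0.0]
force: [0.8, 0.7, 0.2]
opening: 0.401
```

Run:
```python
from h import *
s=state();r=R.from_rotvec(s['tcp_rot']).as_matrix();print(s['tool_pos'],np.degrees(np.arctan2(r[1,0],r[0,0])),s['joints'].round(2))
i=camera_info('wrist');im=snap('wrist','w30.png')
cv2.imwrite('pics/w30z.png',cv2.resize(im[40:240,220:420,::-1],None,fx=3,fy=3,interpolation=cv2.INTER_CUBIC))
```

```text
[ 0.35481633 -0.33820368  0.29343629] 58.96140440320565 [-0.86  0.17  1.7   0.    1.27 -0.31]
```

View pics/w30z.png

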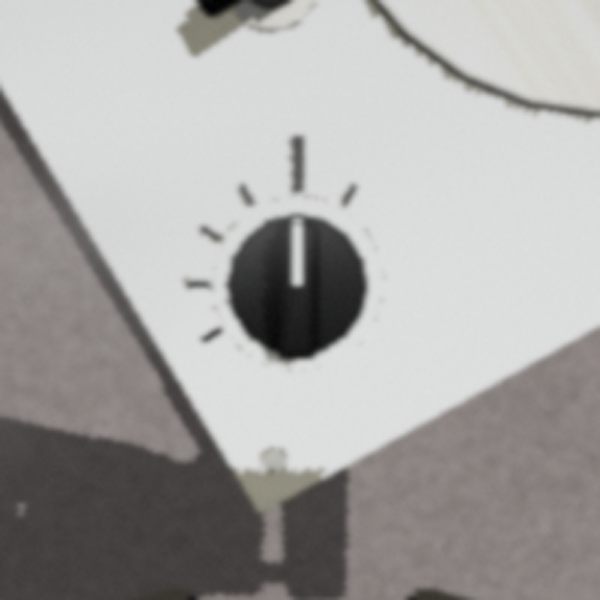

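View pics/w30.png

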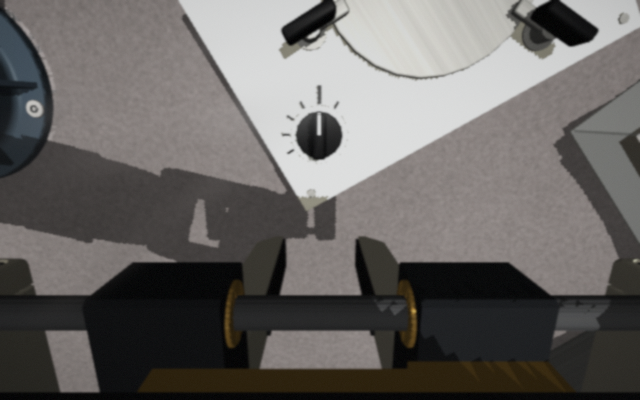

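The pointer lines up exactly with the long mark, both at crop column ~297. One last overall check.

Run:
```python
from h import *
a=snap('top','t31.png');b=snapshot('scene');cv2.imwrite('pics/s31.png',cv2.resize(b[60:310,160:470,::-1],None,fx=2.4,fy=2.4))
```

```text
(no output)
```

View pics/t31.png

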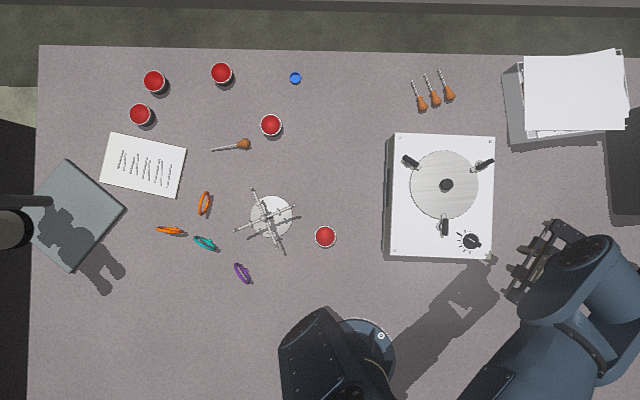

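View pics/s31.png

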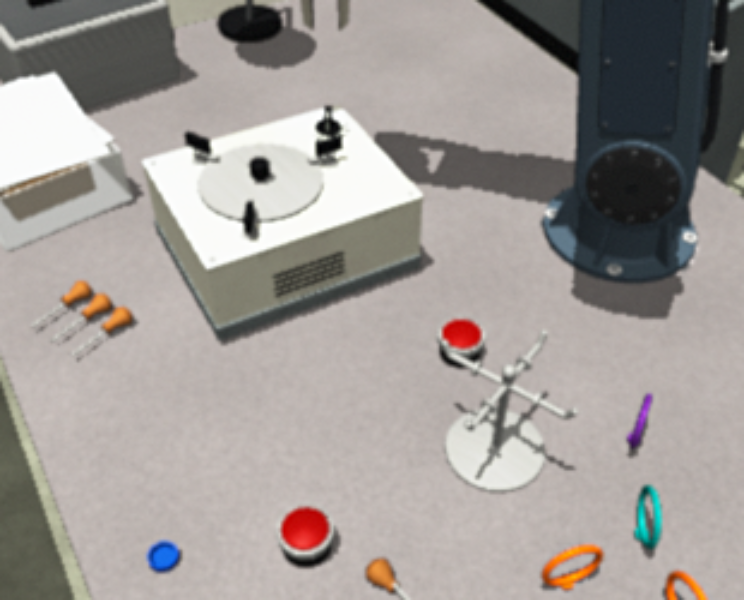

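The tree is bare, the lid is seated with three tongues over it, and the pucks, graver and decoys are where they started. The robot is clear of everything.

```bash
python3 -c "
from plant import *
print(hand_in())"
```

```text
the job is handed in; nothing more can be done
None
```

The job is done and handed in after about 51 s of robot time, with no verdict reported.

**What I did:** I lifted the three bangles present off arms 1, 2 and 3 of the tree and put them in the drum; arm 4 was empty. I then seated the lid, turned the three clamps clockwise to their stops (left, front, right), and last set the timer pointer to the 20-minute mark.

**Last checks:**
- **Bangles:** all three were seen in the drum before the lid went on, and the tree is bare.
- **Lid:** it lies flat, and its flange and knob matched the predicted outline right after seating.
- **Clamps:** all three tongues point at the drum and overlap the flange. Each stop showed as a turning moment of 0.6 to 0.7 N m.
- **Timer:** the pointer lines up with the long mark in the close-up.
- **Other things:** the pucks, the graver and the look-alike bangles sit where they started in the last top view, and the robot is touching nothing.

**What disagreed:**
- **Clamps:** the fingers stopped about 4 mm higher than planned on the first clamp, so I gripped all three at that height; the grips held.
- **Timer:** while turning it I felt about 17 N sideways because my estimate of its axis was 1 to 2 mm off. I took that off before letting go.

I saw no grip slip and nothing knocked aside.

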